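# Shake-test returned mains adapters and pack them

## Robot

A 6-joint arm with a two-finger parallel gripper is mounted at the origin on a cart in front of the work surface, level with it; the furniture and walls round the work are solid. World frame = base frame: x ahead of the robot, y to its left, z up, the work surface at z = 0. Lengths are in mm, angles in degrees, forces in N, time in s.
With the tool pointing down it reaches from about 300 to 850 mm from the base axis. Payload 4.2 kg.
Tool frame: the origin (TCP) lies midway between the tips of the shut fingers; the grasp point (between the pads) lies env.hold_point_z behind it (env.hold_point_z is the distance from the TCP to the grasp point, in mm); z points along the fingers, y is the line along which they close (so a half turn about z gives the same grasp; the last joint's range is limited). The gripper opens to 91 mm and grips with 3 to 60 N. Pads are 32 mm wide; open, the fingers measure 118 mm over their backs; the gripper's body (76 mm by 178 mm) begins 60 mm behind the grasp point.
Start: joints at [-68.698, 18.312, 89.639, -0, 72.044, -1.146], TCP at [219.571, -531.445, 192.376] pointing down, gripper open.
Joint ranges: [-177.97, 177.97], [-48.28, 115.42], [12.27, 149.76], [-77.06, 257.06], [2.81, 150.46], [-146.56, 146.56]. Speed limits (degrees/s): [147.25, 147.25, 180, 180, 180, 180].

## Interface

Orientations are given as [roll, pitch, yaw] about the fixed x, y, z axes, in that order (R = Rz(yaw) Ry(pitch) Rx(roll)).
In Python, from workcell import env, viewer, spotter gives the robot as it stands.
- The arm moves only by the tool apply_moves, never from a script. Its arguments are lists of equal length, an entry for each row: "delta_pos": the shift along the world's x, y, z normalised to -1 to 1, where 1 is 120 mm, a list of three; "rot": the turn, a rotation vector about the world's x, y, z normalised to -1 to 1, where 1 is 1.5 rad, a list of three; "hand": the opening, from 0 (shut) to 1 (fully open). A call has 1 to 10 rows; each row is the pose to reach, as a shift and turn from the pose commanded when the call began; what a row does not reach only later rows make up. A row lasts 1/12 s, in which the tool goes at most 41.7 mm and 7.16 degrees, less where a joint would pass 70% of its speed; a pose out of reach is approached as far as the arm can. A call with a number of a shift or a turn outside -1 to 1 is refused whole. A call with a gripper value outside its range is refused whole. The fingers move at their own pace and stop on an object; "newtons" is the grip in N (left out, the last holds). Time passes only in rows, so rows that repeat a pose let the fingers close. It gives the time, the measured TCP pose, the force, the opening and the grip force at its end, in the units of the state.
- env.state(): the state, without advancing time (a new reading comes with each control period).
- viewer.grab_frame(name): name is "scene" or "side" or "wrist"; returns a dict with "pixels" (420x560x3 uint8, red, green, blue), "camera_matrix" (3x3 intrinsics, pixels), "R" (3x3) and "t" (3): a world point X has camera coordinates R X + t; the wrist camera has in their place "mount" (4x4, takes a point from camera to tool coordinates, whose origin is the TCP and whose axes are the flange's). Camera axes: x right, y down, z forward; pixel columns grow to the right and rows downward; lengths in mm; the calibration is good to about 2 mm. A picture is of the moment at which its call begins: read the wrist's pose just before it. There is no depth.
- env.job_done(): hands the job in; it is judged then, once.
Trained networks look in a picture, given as the dict that the camera call returned (one of the last four; its "shot" number tells which), for a name from the list of things; names that differ only in an ending like _2 or _b are one class to them, and where a whole thing is asked for, a point or a joint stands for the part that bears it (a point fixed in the world has none). Each returns a list of dicts, best first, with "score" (0 to 1); they miss things now and then, are a little off and sometimes report something else, mostly with a low value. They report only what shows in the picture. A call takes as long as a camera call. They do not tell look-alikes from the thing itself.
- spotter.trace(picture, query): "mask" (420x560 bool, what is visible of it) and "box" ([centre column, centre row, width, height] in pixels, round what is visible of it).
- spotter.landmark_of(picture, query): "position" ([column, row] in pixels: a listed point, or the origin of a listed thing).
The state is a dict: "time_s": time; "qpos": joint angles; "qvel": joint speeds; "effort": joint torques, N m; "ee_pos": TCP position; "ee_rot": TCP orientation; "force": force on the tool from outside, world axes, zero at the start; "torque": the same for the moment, N m; "gripper_width": finger opening in mm; "gripper_force": force on a finger pad.
Only numpy, scipy, OpenCV 4.12 (cv2) and the standard library are available. Lean on these libraries where they do the work, as an engineer would, in place of code of your own. Each camera call takes 0.05 s, during which the arm holds its last target. There are 200 camera calls.

## Task

Two mains adapters came back from a customer, and in either of them the transformer may have broken loose. One adapter at a time: lift it clear of the bench and shake it gently, tipping its two ends up and down by some 20 degrees at least twice, to feel whether a loose piece slides and knocks inside; then stand it on end in a free pocket of a tote, fully down so that nothing sticks up above the rim: the blue tote if it is sound, the red tote if it rattles. Only then take the other and do the same, and leave everything else on the bench where it is.

Things in the scene. Friction and masses are not known exactly. Their poses are not given: they have to be found in the camera images.
- adapter_1: one of two look-alike black mains adapters, closed: 50 mm wide (its x), 92 mm long (its y), 32 mm thick (its z), about 0.42 kg. Starts lying flat, any way round. Origin: centre of the large underside, half-way along its length. Either end may finish upward. Sound or faulty by chance (neither, one or both faulty), not to be told by sight: a faulty one has a loose 0.28 kg transformer inside
- adapter_2: one of two look-alike black mains adapters, closed: 50 mm wide (its x), 92 mm long (its y), 32 mm thick (its z), about 0.42 kg. Starts lying flat, any way round. Origin: centre of the large underside, half-way along its length. Either end may finish upward. Sound or faulty by chance (neither, one or both faulty), not to be told by sight: a faulty one has a loose 0.28 kg transformer inside
- adapter_1_core (a joint): position (m) of the transformer in adapter_1 along the adapter's y: 0 = middle, where it starts. In a sound one it stays within 0.002; a loose one slides to the lower end, +-0.014, and knocks there once the adapter is tipped by over 10 degrees, and stays there when levelled; lying flat it stays put; its knock and shift (0.28 kg by 28 mm) can be felt at the wrist
- adapter_2_core (a joint): position (m) of the transformer in adapter_2 along the adapter's y: 0 = middle, where it starts. In a sound one it stays within 0.002; a loose one slides to the lower end, +-0.014, and knocks there once the adapter is tipped by over 10 degrees, and stays there when levelled; lying flat it stays put; its knock and shift (0.28 kg by 28 mm) can be felt at the wrist
- tote_blue: blue open tote for sound adapters, fixed, on either side of the bench: 110 (x) by 146 mm (y) outside, 3 mm walls, rim 100 mm above the bench. Origin: centre of its underside, z up. Foam insert, top at 50 mm, with two empty pockets 41 (x) by 60 mm (y). Above the foam the tote is open, leaving 31 mm in x on either side of the pockets for the fingers
- tote_red: red open tote for faulty (rattling) adapters, fixed, on either side of the bench: 110 (x) by 146 mm (y) outside, 3 mm walls, rim 100 mm above the bench. Origin: centre of its underside, z up. Foam insert, top at 50 mm, with two empty pockets 41 (x) by 60 mm (y). Above the foam the tote is open, leaving 31 mm in x on either side of the pockets for the fingers
- tote_blue_pocket0 (a point): centre of the floor, 4 mm above the bench, of the pocket of the blue tote at y = -34 mm of the tote; axes as the tote's. An adapter fits only on end, its 32 mm thickness along x, its 50 mm width along y; its top is then 96 mm above the bench, below the rim
- tote_blue_pocket1 (a point): centre of the floor, 4 mm above the bench, of the pocket of the blue tote at y = +34 mm of the tote; axes as the tote's. An adapter fits only on end, its 32 mm thickness along x, its 50 mm width along y; its top is then 96 mm above the bench, below the rim
- tote_red_pocket0 (a point): centre of the floor, 4 mm above the bench, of the pocket of the red tote at y = -34 mm of the tote; axes as the tote's. An adapter fits only on end, its 32 mm thickness along x, its 50 mm width along y; its top is then 96 mm above the bench, below the rim
- tote_red_pocket1 (a point): centre of the floor, 4 mm above the bench, of the pocket of the red tote at y = +34 mm of the tote; axes as the tote's. An adapter fits only on end, its 32 mm thickness along x, its 50 mm width along y; its top is then 96 mm above the bench, below the rim
- flux_bottle: bystander, loose, to be left alone: cream squeeze bottle with a red spout, 35 mm across, 86 mm tall, standing; origin: centre of its underside
- solder_spool: bystander, loose, to be left alone: reel of solder with blue flanges, standing, about 65 mm across, 52 mm tall, with a wire end that sticks out 45 mm; origin: centre of its underside
- battery_9v: bystander, loose, to be left alone: block battery, 18 x 27 mm, 48 mm tall, standing; origin: centre of its underside
- screwdriver_flat: bystander, loose, to be left alone: yellow-handled screwdriver, 186 mm long along its y axis, 26 mm thick, lying; origin: centre of its underside
- side_cutters: bystander, loose, to be left alone: red-handled side cutters, 137 mm long along their y axis, 40 mm wide, 11 mm thick, lying; origin: centre of its underside
- screwdriver_mini: bystander, loose, to be left alone: small red screwdriver, 146 mm long along its y axis, 13 mm thick, lying; origin: centre of its underside
- parts_dish: bystander, loose, to be left alone: small steel dish of screws, 67 mm across, 15 mm high; origin: centre of its underside
Things that resemble listed ones, but are neither listed nor needed, are in the scene too. Leave any orange look-alike of the adapter_1 alone.

How it is judged:
By the outcome, as a careful person would: the job done as asked, in the order asked, and still so for the second after the job is handed in, with the robot touching nothing.
It also fails if it takes over 72 s, if anything falls off the work surface, if the arm or the gripper's body presses on something with over 40 N, if the wrist force passes 120 N, or if a joint passes its speed limit or range.

## Working session

There is one attempt and no reset: what is moved stays moved. The work goes in short steps, Python scripts to look and compute and a tool call to move; the robot and the scene stay as the last step left them, time stands still between calls to the robot, and variables do not carry over. Pictures are saved under pics/ and viewed, at most 10 in all, crops included, and the job is handed in when it is done.

Besides the shell and the picture viewer there is one more tool, called after "Request:" as name(argument=value, ...), one argument or row to a line, values as JSON. apply_moves: Moves the arm, as the interface text tells. Its arguments: {"type":"object","properties":{"delta_pos":{"type":"array"},"rot":{"type":"array"},"hand":{"type":"array"},"newtons":{"type":"number"}},"required":["delta_pos","rot","hand"]}

```bash
ls; mkdir -p pics
cat > h.py <<'E'
import numpy as np,cv2
from workcell import env,viewer,spotter
def grab(n,save=None):
    p=viewer.grab_frame(n)
    if save: cv2.imwrite('pics/'+save,p['pixels'][:,:,::-1])
    return p
def ray(p,uv,tcp=None):
    K=np.array(p['camera_matrix']);d=np.linalg.inv(K)@np.array([uv[0],uv[1],1.])
    R=np.array(p['R']);t=np.array(p['t']);return -R.T@t,R.T@d
def at_z(p,uv,z):
    o,d=ray(p,uv);return o+d*(z-o[2])/d[2]
def proj(p,X):
    c=np.array(p['R'])@np.array(X)+np.array(p['t']);q=np.array(p['camera_matrix'])@c;return q[:2]/q[2]
def wristcam(p,st):
    from scipy.spatial.transform import Rotation as Ro
    T=np.eye(4);T[:3,:3]=Ro.from_euler('xyz',st['ee_rot'],degrees=True).as_matrix();T[:3,3]=st['ee_pos']
    C=np.linalg.inv(T@np.array(p['mount']));p['R']=C[:3,:3];p['t']=C[:3,3];return p
E
python3 - <<'E'
from h import *
s=env.state();print(s,env.hold_point_z)
a=grab('scene','scene.png');b=grab('side','side.png')
for n,p in(('scene',a),('side',b)):
    o=-np.array(p['R']).T@p['t'];print(n,o.round())
    for q in('adapter_1','tote_blue','tote_red'):
        for r in spotter.landmark_of(p,q)[:4]:print(q,r['score'],np.round(r['position']),at_z(p,r['position'],0).round())
E
```

```text
pics
{'time_s': 0.0, 'qpos': array([-6.87005759e+01,  1.83514922e+01,  8.97056433e+01, -1.13487233e-03,
        7.20438693e+01, -1.14486455e+00]), 'qvel': array([-0.06645414,  0.0795693 ,  0.03721418, -0.03111631,  0.03335008,
       -0.0555364 ]), 'effort': array([ 8.92149146e-04, -4.12455654e+01, -2.31969452e+01,  7.25299213e-02,
        4.55789943e-02, -1.59571737e-04]), 'ee_pos': array([ 219.3349352 , -530.94091204,  191.52697717]), 'ee_rot': array([-1.79898994e+02, -9.39344881e-04,  2.24446387e+01]), 'force': array([-0.13380925,  1.07773805,  0.15074102]), 'torque': array([-0.02105605,  0.03211837, -0.00329318]), 'gripper_force': 0.0, 'gripper_width': 91.25858833993755} 18.8
scene [170. 572. 856.]
adapter_1 0.91 [318. 200.] [ 509. -116.   -0.]
adapter_1 0.78 [302. 140.] [ 670. -299.    0.]
adapter_1 0.64 [264. 246.] [543.  84.   0.]
adapter_1 0.56 [171. 274.] [673. 269.   0.]
tote_blue 0.84 [363. 160.] [ 478. -323.   -0.]
tote_blue 0.43 [223. 190.] [741.  -5.   0.]
tote_red 0.78 [222. 347.] [466. 339.   0.]
side [  409. -1159.   545.]
adapter_1 0.69 [278. 216.] [551.  63.   0.]
adapter_1 0.63 [275. 244.] [ 520. -110.    0.]
tote_blue 0.89 [273. 292.] [ 492. -324.    0.]
tote_red 0.66 [244. 184.] [470. 347.   0.]
tote_red 0.45 [269. 289.] [ 485. -308.    0.]
tote_red 0.17 [278. 306.] [ 495. -373.    0.]
```

View pics/scene.png

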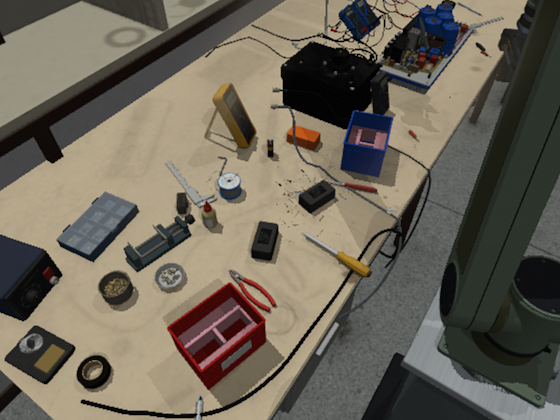

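View pics/side.png

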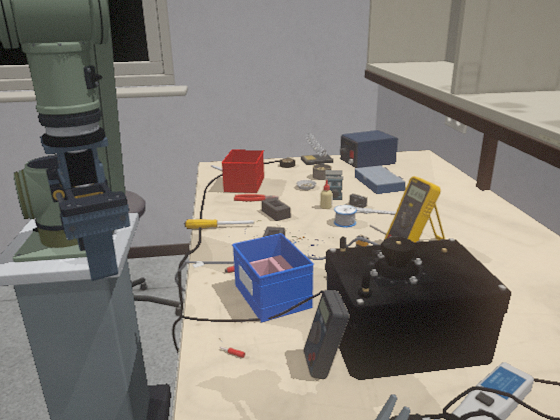

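Candidates: black adapters at scene (317,195) and (264,240); orange look-alike at (303,137), which must stay; small black block at (182,203), too small; battery at (270,148). The totes are at (367,143) blue and (217,335) red. Next I fit box silhouettes to the masks.

```bash
cat >> h.py <<'E'
from scipy.optimize import minimize
def boxpts(x,y,yaw,dims):
    a=np.radians(yaw);w,l,h=dims;R=np.array([[np.cos(a),-np.sin(a)],[np.sin(a),np.cos(a)]])
    return np.array([[*(R@[i*w/2,j*l/2]+[x,y]),z] for i in(-1,1) for j in(-1,1) for z in(0,h)])
def sil(p,x,y,yaw,dims):
    S=4;m=np.zeros((420*S,560*S),np.uint8)
    q=np.array([proj(p,X) for X in boxpts(x,y,yaw,dims)])
    cv2.fillConvexPoly(m,cv2.convexHull(np.round(q*S+S/2).astype(np.int32)),1)
    return cv2.resize(m.astype(np.float32),(560,420),interpolation=cv2.INTER_AREA)
def fit(views,x0,y0,dims,yaws=range(0,180,15)):
    def cost(v):
        c=0
        for p,m in views:
            s=sil(p,*v,dims);c+=1-np.minimum(s,m).sum()/np.maximum(s,m).sum()
        return c/len(views)
    best=min((cost((x0,y0,w)),w) for w in yaws)[1]
    r=minimize(cost,(x0,y0,best),method='Nelder-Mead',options=dict(initial_simplex=[(x0,y0,best),(x0+15,y0,best),(x0,y0+15,best),(x0,y0,best+12)],maxiter=120))
    return r.x,r.fun
def pick(p,q,xy,tol=60):
    best=None
    for r in spotter.trace(p,q):
        X=at_z(p,r['box'][:2],20)
        if np.hypot(*(X[:2]-xy))<tol: return r['mask'].astype(np.float32)
E
python3 - <<'E'
from h import *
a=grab('scene');b=grab('side')
for n,q,xy,d in(('A','adapter_1',(509,-116),(50,92,32)),('B','adapter_1',(545,75),(50,92,32)),('blue','tote_blue',(485,-323),(110,146,100)),('red','tote_red',(468,343),(110,146,100))):
    for vs in ([a],[b],[a,b]):
        v=[(p,m) for p in vs if (m:=pick(p,q,xy,110)) is not None]
        if v: print(n,len(v),[m.sum() for _,m in v],*[np.round(k,2) for k in fit(v,*xy,d)])
E
```

```text
A 1 [np.float32(718.0)] [ 512.48 -115.7   167.65] 0.11
A 1 [np.float32(176.0)] [530.9  -19.69 172.71] 0.67
A 2 [np.float32(718.0), np.float32(176.0)] [ 514.25 -114.88  167.13] 0.43
B 1 [np.float32(889.0)] [542.32  76.32  24.05] 0.07
B 1 [np.float32(485.0)] [545.03  82.3   17.08] 0.09
B 2 [np.float32(889.0), np.float32(485.0)] [543.3   77.4   22.02] 0.11
blue 1 [np.float32(2504.0)] [ 486.95 -341.58   16.79] 0.03
blue 1 [np.float32(5317.0)] [ 488.36 -332.8    16.65] 0.04
blue 2 [np.float32(2504.0), np.float32(5317.0)] [ 487.47 -339.66   17.19] 0.06
red 1 [np.float32(6085.0)] [470.99 333.96 165.53] 0.01
red 1 [np.float32(1671.0)] [471.48 344.46 165.77] 0.03
red 2 [np.float32(6085.0), np.float32(1671.0)] [471.02 334.64 165.5 ] 0.04
```

Request:
apply_moves(
  delta_pos=[
    [0.609, 0.865, 0.08],
    [0.609, 0.865, 0.08],
    [0.609, 0.865, 0.08],
    [0.609, 0.865, 0.08],
  ],
  rot=[
    [0, 0, 0.16],
    [0, 0, 0.16],
    [0, 0, 0.16],
    [0, 0, 0.16],
  ],
  hand=[1, 1, 1, 1],
)

```text
time_s: 1.63
ee_pos: [295.5, -422.8, 202.7]
ee_rot: [-180.0, -0.2, 36.4]
force: [-0.7, 0.7, 0.1]
gripper_width: 90.8
gripper_force: 0.0
```

Request:
apply_moves(
  delta_pos=[
    [0.609, 0.865, 0.08],
    [0.609, 0.865, 0.08],
    [0.609, 0.865, 0.08],
    [0.609, 0.865, 0.08],
  ],
  rot=[
    [0, 0, 0.16],
    [0, 0, 0.16],
    [0, 0, 0.16],
    [0, 0, 0.16],
  ],
  hand=[1, 1, 1, 1],
)

```text
time_s: 1.97
ee_pos: [368.8, -319.4, 212.4]
ee_rot: [179.9, -0.2, 50.2]
force: [-0.1, 0.0, -0.1]
gripper_width: 91.1
gripper_force: 0.0
```

Request:
apply_moves(
  delta_pos=[
    [0.609, 0.865, 0.08],
    [0.609, 0.865, 0.08],
    [0.609, 0.865, 0.08],
    [0.609, 0.865, 0.08],
  ],
  rot=[
    [0, 0, 0.16],
    [0, 0, 0.16],
    [0, 0, 0.16],
    [0, 0, 0.16],
  ],
  hand=[1, 1, 1, 1],
)

```text
time_s: 2.3
ee_pos: [442.2, -215.9, 221.9]
ee_rot: [179.9, -0.2, 64.0]
force: [0.5, -0.9, -0.2]
gripper_width: 91.1
gripper_force: 0.0
```

Request:
apply_moves(
  delta_pos=[
    [0.609, 0.865, 0.08],
    [0.609, 0.865, 0.08],
    [0.609, 0.865, 0.08],
    [0.609, 0.865, 0.08],
    [0.609, 0.865, 0.08],
  ],
  rot=[
    [0, 0, 0.16],
    [0, 0, 0.16],
    [0, 0, 0.16],
    [0, 0, 0.16],
    [0, 0, 0.16],
  ],
  hand=[1, 1, 1, 1, 1],
)

```text
time_s: 2.72
ee_pos: [512.8, -115.5, 230.6]
ee_rot: [180.0, 0.0, 77.6]
force: [-0.5, 0.5, -0.4]
gripper_width: 91.3
gripper_force: 0.0
```

Run:
```python
from h import *
s=env.state();w=wristcam(grab('wrist','w1.png'),s)
print(s['time_s'],s['ee_pos'],s['ee_rot'],s['qpos'],(-w['R'].T@w['t']).round())
for r in spotter.trace(w,'adapter_1')[:3]:
    print(r['score'],r['box'],r['mask'].sum());m=r['mask'].astype(np.float32)
    print(fit([(w,m)],512,-116,(50,92,32)))
a=grab('scene')
for q in('screwdriver_flat','screwdriver_mini','flux_bottle','solder_spool','battery_9v','side_cutters','parts_dish'):
    for r in spotter.landmark_of(a,q)[:1]:print(q,r['score'],at_z(a,r['position'],0).round())
```

```text
2.7167 [ 512.826634   -115.51839583  230.59807602] [1.79991875e+02 2.97201071e-02 7.76235306e+01] [-1.39279520e+01  1.25425667e+01  9.21465249e+01 -3.04868612e-02
  7.53019837e+01 -1.54375170e+00] [531. -34. 424.]
0.87 [284.8, 177.4, 41.2, 72.0] 2414
(array([ 515.11617225, -113.57138537,  164.18481731]), np.float64(0.08282434940338135))
0.78 [277.4, 31.9, 72.7, 62.8] 2891
(array([ 512., -116.,    0.]), np.float64(1.0))
0.67 [441.4, 205.6, 30.5, 24.2] 514
(array([ 512., -116.,    0.]), np.float64(1.0))
screwdriver_flat 0.73 [384.  23.   0.]
screwdriver_mini 0.48 [ 452. -202.    0.]
flux_bottle 0.6 [699. 106.   0.]
solder_spool 0.75 [735.   2.   0.]
battery_9v 0.68 [ 712. -184.    0.]
side_cutters 0.56 [494. 204.   0.]
parts_dish 0.82 [668. 276.   0.]
```

View pics/w1.png

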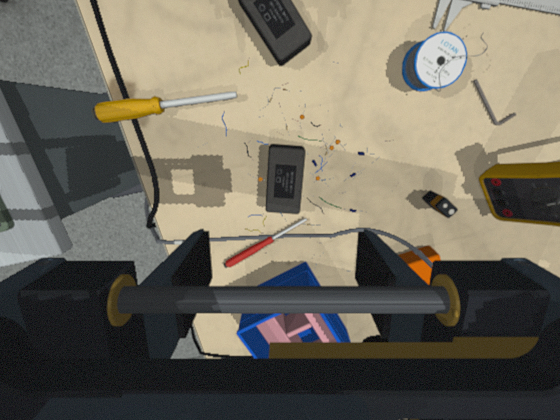

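Wrist view: adapter A at (285,178) black with a label. B is above it at (277,32), the mini screwdriver is at (265,243), the orange look-alike at (420,262), and the blue tote is below. The plan is to grip across the width with a 25° tilt, shake, stand it on the bench at 65° tilt, then regrasp from above across the thickness.

```bash
cat >> h.py <<'E'
from scipy.spatial.transform import Rotation as Ro
def goal(g,theta,phi,flip=0):
    """grasp point g, closing axis heading theta, tilt phi about it -> TCP pos, R"""
    a=np.radians(theta);u=np.array([np.cos(a),np.sin(a),0])
    R=Ro.from_rotvec(u*np.radians(phi))*Ro.from_euler('xyz',[180,0,theta+90],degrees=True)
    return np.array(g,float)+18.8*R.apply([0,0,1]),R
def plan(goals,start=None):
    if start is None:
        s=env.state();start=(np.array(s['ee_pos']),Ro.from_euler('xyz',s['ee_rot'],degrees=True))
    p,R=start
    for i,(q,S) in enumerate(goals):
        d=q-p;rv=(S*R.inv()).as_rotvec();n=int(np.ceil(max(abs(d).max()/118,abs(rv).max()/1.45,1)))
        rows=np.ceil(max(np.linalg.norm(d)/n/41.7,np.degrees(np.linalg.norm(rv))/n/7.16))
        print('goal',i,'x%d'%n,'pos',(d/n/120).round(3).tolist(),'rot',(rv/n/1.5).round(3).tolist(),'rows',rows,'TCP',q.round())
        p,R=q,S
E
python3 - <<'E'
from h import *
c=np.array([514,-114,26.]);th=-14
z=goal(c,th,-25)[1].apply([0,0,1])
plan([goal(c-80*z,th,-25),goal(c,th,-25),goal(c+[0,30,160],th,-25),goal(c+[0,30,160],th,0),goal(c+[0,30,160],th,-50)])
E
```

```text
goal 0 x2 pos [0.036, 0.117, -0.623] rot [-0.141, 0.034, -0.008] rows 2.0 TCP [520. -89.  81.]
goal 1 x1 pos [-0.068, -0.273, -0.604] rot [0.0, 0.0, 0.0] rows 2.0 TCP [ 512. -122.    9.]
goal 2 x2 pos [0.0, 0.125, 0.667] rot [0.0, 0.0, 0.0] rows 2.0 TCP [512. -92. 169.]
goal 3 x1 pos [0.016, 0.064, -0.015] rot [0.282, -0.07, 0.0] rows 4.0 TCP [514. -84. 167.]
goal 4 x1 pos [-0.029, -0.116, 0.056] rot [-0.564, 0.141, -0.0] rows 7.0 TCP [511. -98. 174.]
```

Request:
apply_moves(
  delta_pos=[
    [0.036, 0.117, -0.623],
    [0.036, 0.117, -0.623],
    [0.036, 0.117, -0.623],
  ],
  rot=[
    [-0.141, 0.034, -0.008],
    [-0.141, 0.034, -0.008],
    [-0.141, 0.034, -0.008],
  ],
  hand=[1, 1, 1],
)

```text
time_s: 3.47
ee_pos: [512.5, -98.6, 149.4]
ee_rot: [-179.1, 12.6, 77.1]
force: [-1.5, 0.9, -0.5]
gripper_width: 91.2
gripper_force: 0.0
```

Request:
apply_moves(
  delta_pos=[
    [0.036, 0.117, -0.623],
    [0.036, 0.117, -0.623],
    [0.036, 0.117, -0.623],
    [0.036, 0.117, -0.623],
  ],
  rot=[
    [-0.141, 0.034, -0.008],
    [-0.141, 0.034, -0.008],
    [-0.141, 0.034, -0.008],
    [-0.141, 0.034, -0.008],
  ],
  hand=[1, 1, 1, 1],
)

```text
time_s: 3.8
ee_pos: [519.6, -87.3, 79.2]
ee_rot: [-179.5, 25.0, 76.4]
force: [0.7, -0.4, -0.3]
gripper_width: 91.0
gripper_force: 0.0
```

Run:
```python
from h import *
c=np.array([514,-114,26.]);th=-14
s=env.state();print(s['ee_pos'],s['ee_rot'],s['qpos'].round(1),goal(c,th,-25)[1].as_euler('xyz',degrees=True))
plan([goal(c,th,-25)])
```

```text
[519.64833055 -87.3332485   79.15052074] [-179.46775798   24.99914581   76.40584351] [  4.8  24.7 103.1 -26.3  63.8  32.7] [180.  25.  76.]
goal 0 x1 pos [-0.063, -0.286, -0.585] rot [-0.001, -0.005, -0.002] rows 2.0 TCP [ 512. -122.    9.]
```

Request:
apply_moves(
  delta_pos=[
    [-0.03, -0.14, -0.29],
    [-0.063, -0.286, -0.5],
    [-0.063, -0.286, -0.585],
    [-0.063, -0.286, -0.585],
  ],
  rot=[
    [0, -0.005, 0],
    [0, -0.005, 0],
    [0, -0.005, 0],
    [0, -0.005, 0],
  ],
  hand=[1, 1, 1, 1],
  newtons=45,
)

```text
time_s: 4.13
ee_pos: [512.3, -124.0, 11.4]
ee_rot: [179.7, 24.8, 75.7]
force: [0.2, 0.1, -0.4]
gripper_width: 91.2
gripper_force: 0.0
```

Request:
apply_moves(
  delta_pos=[
    [0, 0, 0],
    [0, 0, 0],
    [0, 0, 0],
    [0, 0, 0],
    [0, 0, 0],
    [0, 0, 0],
    [0, 0, 0],
    [0, 0, 0],
  ],
  rot=[
    [0, 0, 0],
    [0, 0, 0],
    [0, 0, 0],
    [0, 0, 0],
    [0, 0, 0],
    [0, 0, 0],
    [0, 0, 0],
    [0, 0, 0],
  ],
  hand=[0, 0, 0, 0, 0, 0, 0, 0],
  newtons=45,
)

```text
time_s: 4.8
ee_pos: [513.4, -122.3, 11.4]
ee_rot: [179.6, 24.8, 75.9]
force: [-0.0, 1.1, 3.3]
gripper_width: 49.2
gripper_force: 44.7
```

Request:
apply_moves(
  delta_pos=[
    [0, 0.06, 0.3],
    [0, 0.125, 0.667],
    [0, 0.125, 0.667],
    [0, 0.125, 0.667],
  ],
  rot=[
    [0, 0, 0],
    [0, 0, 0],
    [0, 0, 0],
    [0, 0, 0],
  ],
  hand=[0, 0, 0, 0],
)

```text
time_s: 5.13
ee_pos: [514.5, -106.8, 92.5]
ee_rot: [179.4, 24.7, 75.8]
force: [-0.5, 0.5, -4.9]
gripper_width: 49.0
gripper_force: 44.6
```

Request:
apply_moves(
  delta_pos=[
    [0, 0.125, 0.667],
    [0, 0.125, 0.667],
    [0, 0.125, 0.667],
    [0, 0.125, 0.667],
    [0, 0.125, 0.667],
  ],
  rot=[
    [0, 0, 0],
    [0, 0, 0],
    [0, 0, 0],
    [0, 0, 0],
    [0, 0, 0],
  ],
  hand=[0, 0, 0, 0, 0],
)

```text
time_s: 5.55
ee_pos: [511.2, -92.4, 168.6]
ee_rot: [180.0, 24.9, 76.0]
force: [-0.1, 0.3, -5.8]
gripper_width: 49.0
gripper_force: 44.6
```

```bash
cat > rd.py <<'E'
from h import *
s=env.state();print(round(s['time_s'],2),s['ee_pos'].round(1),s['ee_rot'].round(1),s['force'].round(2),(s['torque']*1000).round(0),s['gripper_width'].round(1))
E
python3 rd.py
```

```text
Traceback (most recent call last):
  File "rd.py", line 2, in <module>
    s=env.state();print(round(s['time_s'],2),s['ee_pos'].round(1),s['ee_rot'].round(1),s['force'].round(2),(s['torque']*1000).round(0),s['gripper_width'].round(1))
                                                                                                                                       ^^^^^^^^^^^^^^^^^^^^^^^^
AttributeError: 'float' object has no attribute 'round'
```

Request:
apply_moves(
  delta_pos=[
    [0, 0, 0],
    [0, 0, 0],
    [0, 0, 0],
    [0, 0, 0],
    [0, 0, 0],
    [0, 0, 0],
    [0, 0, 0],
    [0, 0, 0],
    [0, 0, 0],
    [0, 0, 0],
  ],
  rot=[
    [0.294, -0.073, 0],
    [0.294, -0.073, 0],
    [0.294, -0.073, 0],
    [0.294, -0.073, 0],
    [0.294, -0.073, 0],
    [0, 0, 0],
    [0, 0, 0],
    [0, 0, 0],
    [0, 0, 0],
    [0, 0, 0],
  ],
  hand=[0, 0, 0, 0, 0, 0, 0, 0, 0, 0],
)

```text
time_s: 6.38
ee_pos: [512.2, -89.0, 167.0]
ee_rot: [-179.9, 25.0, 76.4]
force: [-0.1, 1.0, -5.8]
gripper_width: 48.7
gripper_force: 44.7
```

```bash
python3 rd.py
```

```text
Traceback (most recent call last):
  File "rd.py", line 2, in <module>
    s=env.state();print(round(s['time_s'],2),s['ee_pos'].round(1),s['ee_rot'].round(1),s['force'].round(2),(s['torque']*1000).round(0),s['gripper_width'].round(1))
                                                                                                                                       ^^^^^^^^^^^^^^^^^^^^^^^^
AttributeError: 'float' object has no attribute 'round'
```

Request:
apply_moves(
  delta_pos=[
    [0, 0, 0],
    [0, 0, 0],
    [0, 0, 0],
    [0, 0, 0],
    [0, 0, 0],
    [0, 0, 0],
    [0, 0, 0],
    [0, 0, 0],
    [0, 0, 0],
    [0, 0, 0],
  ],
  rot=[
    [-0.294, 0.073, 0],
    [-0.294, 0.073, 0],
    [-0.294, 0.073, 0],
    [-0.294, 0.073, 0],
    [-0.294, 0.073, 0],
    [0, 0, 0],
    [0, 0, 0],
    [0, 0, 0],
    [0, 0, 0],
    [0, 0, 0],
  ],
  hand=[0, 0, 0, 0, 0, 0, 0, 0, 0, 0],
)

```text
time_s: 7.22
ee_pos: [512.5, -95.8, 174.2]
ee_rot: [179.3, 24.6, 75.4]
force: [-0.3, -0.3, -4.4]
gripper_width: 48.5
gripper_force: 44.6
```

```bash
python3 rd.py
```

```text
Traceback (most recent call last):
  File "rd.py", line 2, in <module>
    s=env.state();print(round(s['time_s'],2),s['ee_pos'].round(1),s['ee_rot'].round(1),s['force'].round(2),(s['torque']*1000).round(0),s['gripper_width'].round(1))
                                                                                                                                       ^^^^^^^^^^^^^^^^^^^^^^^^
AttributeError: 'float' object has no attribute 'round'
```

Request:
apply_moves(
  delta_pos=[
    [0, 0, 0],
    [0, 0, 0],
    [0, 0, 0],
    [0, 0, 0],
    [0, 0, 0],
    [0, 0, 0],
    [0, 0, 0],
    [0, 0, 0],
    [0, 0, 0],
    [0, 0, 0],
  ],
  rot=[
    [0.294, -0.073, 0],
    [0.294, -0.073, 0],
    [0.294, -0.073, 0],
    [0.294, -0.073, 0],
    [0.294, -0.073, 0],
    [0, 0, 0],
    [0, 0, 0],
    [0, 0, 0],
    [0, 0, 0],
    [0, 0, 0],
  ],
  hand=[0, 0, 0, 0, 0, 0, 0, 0, 0, 0],
)

```text
time_s: 8.05
ee_pos: [513.1, -88.7, 168.7]
ee_rot: [179.9, 25.0, 76.3]
force: [0.1, 1.1, -5.8]
gripper_width: 48.9
gripper_force: 44.7
```

```bash
python3 rd.py
```

```text
Traceback (most recent call last):
  File "rd.py", line 2, in <module>
    s=env.state();print(round(s['time_s'],2),s['ee_pos'].round(1),s['ee_rot'].round(1),s['force'].round(2),(s['torque']*1000).round(0),s['gripper_width'].round(1))
                                                                                                                                       ^^^^^^^^^^^^^^^^^^^^^^^^
AttributeError: 'float' object has no attribute 'round'
```

Request:
apply_moves(
  delta_pos=[
    [0, 0, 0],
    [0, 0, 0],
    [0, 0, 0],
    [0, 0, 0],
    [0, 0, 0],
    [0, 0, 0],
    [0, 0, 0],
    [0, 0, 0],
    [0, 0, 0],
    [0, 0, 0],
  ],
  rot=[
    [-0.294, 0.073, 0],
    [-0.294, 0.073, 0],
    [-0.294, 0.073, 0],
    [-0.294, 0.073, 0],
    [-0.294, 0.073, 0],
    [0, 0, 0],
    [0, 0, 0],
    [0, 0, 0],
    [0, 0, 0],
    [0, 0, 0],
  ],
  hand=[0, 0, 0, 0, 0, 0, 0, 0, 0, 0],
)

```text
time_s: 8.88
ee_pos: [512.9, -95.7, 175.0]
ee_rot: [179.2, 24.6, 75.4]
force: [-0.3, -0.7, -4.4]
gripper_width: 49.2
gripper_force: 44.6
```

Run:
```python
import rd
from h import *
th=-14;s=env.state();R=Ro.from_euler('xyz',s['ee_rot'],degrees=True)
start=(np.array(s['ee_pos']),goal([0,0,0],th,-25)[1])
plan([goal((515,-90,100),th,65),goal((515,-90,48),th,65)],start)
w=grab('side');import cv2
cv2.imwrite('pics/s2.png',w['pixels'][120:330,150:400,::-1])
```

```text
Traceback (most recent call last):
  File "rd.py", line 2, in <module>
    s=env.state();print(round(s['time_s'],2),s['ee_pos'].round(1),s['ee_rot'].round(1),s['force'].round(2),(s['torque']*1000).round(0),s['gripper_width'].round(1))
                                                                                                                                       ^^^^^^^^^^^^^^^^^^^^^^^^
AttributeError: 'float' object has no attribute 'round'
```

```bash
sed -i "s/,s\['gripper_width'\].round(1)//" rd.py
```

Request:
apply_moves(
  delta_pos=[
    [0, 0, 0],
    [0, 0, 0],
    [0, 0, 0],
  ],
  rot=[
    [0, 0, 0],
    [0, 0, 0],
    [0, 0, 0],
  ],
  hand=[0, 0, 0],
)

```text
time_s: 9.13
ee_pos: [512.6, -91.9, 170.3]
ee_rot: [179.8, 24.9, 76.0]
force: [0.3, 0.2, -5.0]
gripper_width: 48.7
gripper_force: 44.6
```

```bash
python3 rd.py
```

```text
9.13 [512.6 -91.9 170.3] [179.8  24.9  76. ] [ 0.27  0.17 -5.03] [ 584. -180.    7.]
```

Request:
apply_moves(
  delta_pos=[
    [0, 0, 0],
    [0, 0, 0],
    [0, 0, 0],
    [0, 0, 0],
    [0, 0, 0],
    [0, 0, 0],
    [0, 0, 0],
    [0, 0, 0],
    [0, 0, 0],
    [0, 0, 0],
  ],
  rot=[
    [0.294, -0.073, 0],
    [0.294, -0.073, 0],
    [0.294, -0.073, 0],
    [0.294, -0.073, 0],
    [0.294, -0.073, 0],
    [0, 0, 0],
    [0, 0, 0],
    [0, 0, 0],
    [0, 0, 0],
    [0, 0, 0],
  ],
  hand=[0, 0, 0, 0, 0, 0, 0, 0, 0, 0],
)

```text
time_s: 9.97
ee_pos: [513.6, -88.0, 168.4]
ee_rot: [179.9, 25.0, 76.4]
force: [-0.7, 1.4, -5.5]
gripper_width: 48.6
gripper_force: 44.7
```

Request:
apply_moves(
  delta_pos=[
    [0, 0, 0],
    [0, 0, 0],
    [0, 0, 0],
  ],
  rot=[
    [0, 0, 0],
    [0, 0, 0],
    [0, 0, 0],
  ],
  hand=[0, 0, 0],
)

```text
time_s: 10.22
ee_pos: [513.0, -92.9, 171.4]
ee_rot: [179.6, 24.8, 75.8]
force: [-0.4, -0.8, -4.0]
gripper_width: 48.7
gripper_force: 44.7
```

```bash
python3 rd.py
```

```text
10.22 [513.  -92.9 171.4] [179.6  24.8  75.8] [-0.38 -0.76 -3.98] [ 608. -214.   -6.]
```

Request:
apply_moves(
  delta_pos=[
    [0, 0, 0],
    [0, 0, 0],
    [0, 0, 0],
    [0, 0, 0],
    [0, 0, 0],
    [0, 0, 0],
    [0, 0, 0],
    [0, 0, 0],
    [0, 0, 0],
    [0, 0, 0],
  ],
  rot=[
    [-0.294, 0.073, 0],
    [-0.294, 0.073, 0],
    [-0.294, 0.073, 0],
    [-0.294, 0.073, 0],
    [-0.294, 0.073, 0],
    [0, 0, 0],
    [0, 0, 0],
    [0, 0, 0],
    [0, 0, 0],
    [0, 0, 0],
  ],
  hand=[0, 0, 0, 0, 0, 0, 0, 0, 0, 0],
)

```text
time_s: 11.05
ee_pos: [513.0, -96.4, 175.6]
ee_rot: [179.2, 24.6, 75.3]
force: [-0.0, -0.8, -3.8]
gripper_width: 49.2
gripper_force: 44.6
```

Request:
apply_moves(
  delta_pos=[
    [0, 0, 0],
    [0, 0, 0],
    [0, 0, 0],
  ],
  rot=[
    [0, 0, 0],
    [0, 0, 0],
    [0, 0, 0],
  ],
  hand=[0, 0, 0],
)

```text
time_s: 11.3
ee_pos: [512.6, -92.1, 170.4]
ee_rot: [179.8, 24.9, 76.0]
force: [0.0, 0.8, -4.9]
gripper_width: 48.6
gripper_force: 44.6
```

Run:
```python
import rd
from h import *
th=-14;s=env.state()
start=(np.array(s['ee_pos']),goal([0,0,0],th,-25)[1])
plan([goal((515,-90,100),th,65),goal((515,-90,48),th,65)],start)
w=grab('side')
cv2.imwrite('pics/s2.png',cv2.resize(w['pixels'][120:330,150:400,::-1],None,fx=2,fy=2))
```

```text
11.3 [512.6 -92.1 170.4] [179.8  24.9  76. ] [ 0.03  0.78 -4.92] [ 567. -176.   14.]
goal 0 x2 pos [0.027, 0.078, -0.327] rot [0.508, -0.127, 0.0] rows 7.0 TCP [519. -73.  92.]
goal 1 x1 pos [0.0, 0.0, -0.433] rot [0.0, 0.0, 0.0] rows 2.0 TCP [519. -73.  40.]
```

View pics/s2.png

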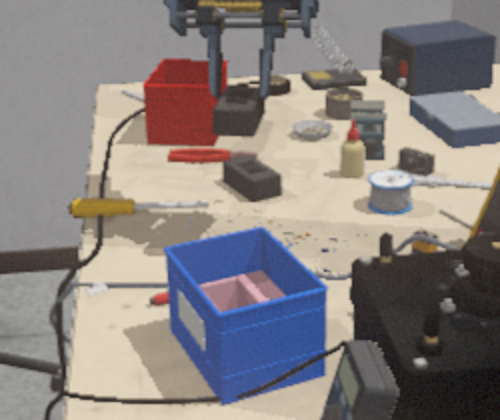

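The side view shows the adapter held level between the fingers at crop (238,108). The torque readings haven't settled, so I'll average them at rest after a tip each way.

```bash
cat > av.py <<'E'
from h import *
L=[]
for i in range(12):
    viewer.grab_frame('side');s=env.state();L.append([*s['force'],*(s['torque']*1000),s['ee_pos'][2]])
L=np.array(L);print(s['time_s']);print(L[::2].round(2));print('mean last 8',L[4:].mean(0).round(2),'sd',L[4:].std(0).round(2))
E
python3 av.py
```

```text
11.95
[[ 1.8000e-01  6.3000e-01 -3.8100e+00  5.3522e+02 -2.1371e+02 -8.0700e+00
   1.7021e+02]
 [ 1.6000e-01  9.5000e-01 -3.9100e+00  5.2475e+02 -2.4518e+02  3.1070e+01
   1.7034e+02]
 [-1.0000e-01 -3.0000e-02 -3.5800e+00  5.5313e+02 -2.2789e+02 -2.6410e+01
   1.7058e+02]
 [-2.2000e-01 -1.6000e-01 -4.6200e+00  5.6340e+02 -1.7257e+02  3.9750e+01
   1.7083e+02]
 [-3.1000e-01 -7.0000e-02 -4.0200e+00  5.7471e+02 -2.6874e+02  4.2350e+01
   1.7100e+02]
 [ 1.8000e-01  1.0000e-01 -4.2000e+00  5.7683e+02 -2.4311e+02 -4.1120e+01
   1.7113e+02]]
mean last 8 [ 2.0000e-02  9.0000e-02 -4.2100e+00  5.6863e+02 -2.2701e+02  5.9300e+00
  1.7093e+02] sd [ 0.22  0.37  0.44 25.64 29.75 33.9   0.19]
```

Request:
apply_moves(
  delta_pos=[
    [0, 0, 0],
    [0, 0, 0],
    [0, 0, 0],
    [0, 0, 0],
    [0, 0, 0],
    [0, 0, 0],
    [0, 0, 0],
    [0, 0, 0],
    [0, 0, 0],
    [0, 0, 0],
  ],
  rot=[
    [0.294, -0.073, 0],
    [0.294, -0.073, 0],
    [0.294, -0.073, 0],
    [0.294, -0.073, 0],
    [0.294, -0.073, 0],
    [0, 0, 0],
    [0, 0, 0],
    [0, 0, 0],
    [0, 0, 0],
    [0, 0, 0],
  ],
  hand=[0, 0, 0, 0, 0, 0, 0, 0, 0, 0],
)

```text
time_s: 12.78
ee_pos: [513.6, -88.8, 169.3]
ee_rot: [179.8, 25.0, 76.3]
force: [-0.4, 0.1, -5.7]
gripper_width: 49.0
gripper_force: 44.7
```

```bash
python3 av.py
```

```text
13.3833
[[-2.4000e-01 -4.9000e-01 -3.6300e+00  5.2910e+02 -1.7379e+02  4.9820e+01
   1.6992e+02]
 [ 1.4000e-01 -8.0000e-01 -3.4400e+00  5.6765e+02 -1.9867e+02  2.0080e+01
   1.7113e+02]
 [ 5.2000e-01  3.5000e-01 -3.9800e+00  6.1294e+02 -2.1063e+02  4.5600e+01
   1.7167e+02]
 [ 1.2000e-01  6.3000e-01 -4.0400e+00  5.9062e+02 -2.6033e+02 -1.5190e+01
   1.7175e+02]
 [-1.7000e-01 -2.6000e-01 -4.9300e+00  6.1832e+02 -2.2872e+02 -1.7110e+01
   1.7162e+02]
 [ 1.0000e-01 -1.4000e-01 -5.2600e+00  6.1268e+02 -2.4551e+02  2.6700e+01
   1.7141e+02]]
mean last 8 [ 2.0000e-01  2.0000e-02 -4.5000e+00  6.0605e+02 -2.2106e+02 -1.8600e+00
  1.7159e+02] sd [ 0.23  0.33  0.67 17.58 27.12 32.79  0.14]
```

```bash
python3 av.py | tail -2
```

```text
mean last 8 [-8.0000e-02  1.0000e-02 -4.3900e+00  6.1466e+02 -2.3244e+02 -2.6500e+00
  1.7112e+02] sd [3.600e-01 3.900e-01 4.300e-01 3.541e+01 4.055e+01 3.614e+01 1.000e-02]
```

Request:
apply_moves(
  delta_pos=[
    [0, 0, 0],
    [0, 0, 0],
    [0, 0, 0],
    [0, 0, 0],
    [0, 0, 0],
    [0, 0, 0],
    [0, 0, 0],
    [0, 0, 0],
    [0, 0, 0],
    [0, 0, 0],
  ],
  rot=[
    [-0.294, 0.073, 0],
    [-0.294, 0.073, 0],
    [-0.294, 0.073, 0],
    [-0.294, 0.073, 0],
    [-0.294, 0.073, 0],
    [0, 0, 0],
    [0, 0, 0],
    [0, 0, 0],
    [0, 0, 0],
    [0, 0, 0],
  ],
  hand=[0, 0, 0, 0, 0, 0, 0, 0, 0, 0],
)

```text
time_s: 14.82
ee_pos: [513.1, -95.6, 175.1]
ee_rot: [179.2, 24.6, 75.4]
force: [0.4, -1.1, -3.8]
gripper_width: 48.9
gripper_force: 44.6
```

Request:
apply_moves(
  delta_pos=[
    [0, 0, 0],
    [0, 0, 0],
    [0, 0, 0],
    [0, 0, 0],
    [0, 0, 0],
    [0, 0, 0],
    [0, 0, 0],
    [0, 0, 0],
  ],
  rot=[
    [0, 0, 0],
    [0, 0, 0],
    [0, 0, 0],
    [0, 0, 0],
    [0, 0, 0],
    [0, 0, 0],
    [0, 0, 0],
    [0, 0, 0],
  ],
  hand=[0, 0, 0, 0, 0, 0, 0, 0],
)

```text
time_s: 15.48
ee_pos: [513.0, -92.2, 170.9]
ee_rot: [179.7, 24.8, 75.9]
force: [1.0, 1.4, -4.2]
gripper_width: 48.7
gripper_force: 44.6
```

```bash
python3 av.py
```

```text
16.0833
[[-4.2000e-01 -6.4000e-01 -4.0800e+00  5.3557e+02 -2.3261e+02 -4.4500e+00
   1.7100e+02]
 [-9.2000e-01  4.5000e-01 -4.1700e+00  5.4971e+02 -2.1561e+02 -3.2270e+01
   1.7111e+02]
 [ 4.4000e-01 -9.0000e-02 -3.9100e+00  5.8194e+02 -1.9863e+02 -1.4420e+01
   1.7117e+02]
 [ 6.9000e-01  1.5000e-01 -5.0100e+00  5.1981e+02 -2.3599e+02  1.4910e+01
   1.7117e+02]
 [-1.3000e-01  2.2000e-01 -4.5100e+00  5.4486e+02 -2.1518e+02  3.7220e+01
   1.7117e+02]
 [-3.0000e-02  2.7000e-01 -4.8800e+00  5.4476e+02 -2.3155e+02 -2.3280e+01
   1.7117e+02]]
mean last 8 [ 3.0000e-01  1.0000e-02 -4.4500e+00  5.5680e+02 -2.0216e+02  1.7150e+01
  1.7117e+02] sd [2.600e-01 2.000e-01 3.500e-01 2.323e+01 2.651e+01 2.208e+01 1.000e-02]
```

Settled readings about the tip axis are 652 against 589 mN·m. The shift of about 63 is close to the 77 expected of a loose core (11 or less if sound), so A rattles and goes to the red tote. Now I stand it on end on the bench.

Run:
```python
from h import *
s=env.state();start=(np.array(s['ee_pos']),Ro.from_euler('xyz',s['ee_rot'],degrees=True))
plan([goal((530,-50,150),-27,20),goal((530,-50,120),-40,65),goal((530,-50,52),-40,65)],start)
```

```text
goal 0 x1 pos [0.166, 0.402, -0.324] rot [0.491, -0.18, -0.142] rows 7.0 TCP [533. -44. 132.]
goal 1 x1 pos [0.067, 0.061, -0.169] rot [0.438, -0.29, -0.143] rows 7.0 TCP [541. -37. 112.]
goal 2 x1 pos [0.0, 0.0, -0.567] rot [0.0, 0.0, 0.0] rows 2.0 TCP [541. -37.  44.]
```

Request:
apply_moves(
  delta_pos=[
    [0.166, 0.402, -0.324],
    [0.166, 0.402, -0.324],
    [0.166, 0.402, -0.324],
    [0.166, 0.402, -0.324],
    [0.166, 0.402, -0.324],
    [0.166, 0.402, -0.324],
    [0.166, 0.402, -0.324],
    [0.166, 0.402, -0.324],
  ],
  rot=[
    [0.491, -0.18, -0.142],
    [0.491, -0.18, -0.142],
    [0.491, -0.18, -0.142],
    [0.491, -0.18, -0.142],
    [0.491, -0.18, -0.142],
    [0.491, -0.18, -0.142],
    [0.491, -0.18, -0.142],
    [0.491, -0.18, -0.142],
  ],
  hand=[0, 0, 0, 0, 0, 0, 0, 0],
)

```text
time_s: 16.75
ee_pos: [530.8, -47.1, 131.0]
ee_rot: [-179.8, -19.9, 62.8]
force: [0.6, -1.1, -4.6]
gripper_width: 48.7
gripper_force: 44.8
```

Request:
apply_moves(
  delta_pos=[
    [0.067, 0.061, -0.169],
    [0.067, 0.061, -0.169],
    [0.067, 0.061, -0.169],
    [0.067, 0.061, -0.169],
    [0.067, 0.061, -0.169],
    [0.067, 0.061, -0.169],
    [0.067, 0.061, -0.169],
    [0.067, 0.061, -0.169],
    [0.067, 0.061, -0.169],
    [0.067, 0.061, -0.169],
  ],
  rot=[
    [0.438, -0.29, -0.143],
    [0.438, -0.29, -0.143],
    [0.438, -0.29, -0.143],
    [0.438, -0.29, -0.143],
    [0.438, -0.29, -0.143],
    [0.438, -0.29, -0.143],
    [0.438, -0.29, -0.143],
    [0.438, -0.29, -0.143],
    [0.438, -0.29, -0.143],
    [0.438, -0.29, -0.143],
  ],
  hand=[0, 0, 0, 0, 0, 0, 0, 0, 0, 0],
)

```text
time_s: 17.58
ee_pos: [541.6, -36.7, 112.2]
ee_rot: [179.5, -64.9, 50.6]
force: [1.2, 0.3, -3.9]
gripper_width: 48.9
gripper_force: 44.8
```

Run:
```python
import rd
from h import *
s=env.state();print(s['qpos'].round(1))
print(goal((0,0,0),-40,65)[1].as_euler('xyz',degrees=True).round(1))
plan([goal((530,-50,52),-40,65)])
w=grab('side','s3.png')
```

```text
17.58 [541.6 -36.7 112.2] [179.5 -64.9  50.6] [ 1.16  0.3  -3.93] [-1049.   765.    -0.]
[-42.   29.6 126.4  77.4  68.1 -64.2]
[180. -65.  50.]
goal 0 x1 pos [-0.006, -0.002, -0.568] rot [0.002, 0.001, -0.002] rows 2.0 TCP [541. -37.  44.]
```

View pics/s3.png

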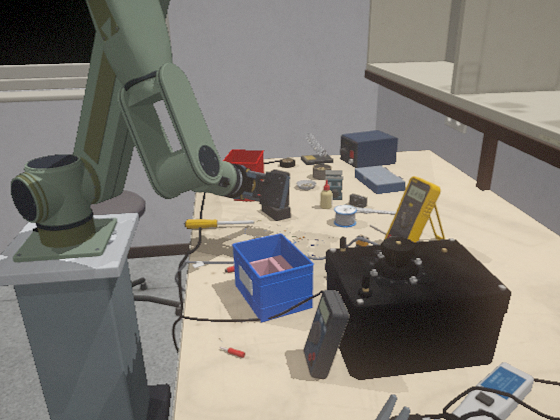

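Request:
apply_moves(
  delta_pos=[
    [0, 0, -0.3],
    [0, 0, -0.55],
    [0, 0, -0.55],
    [0, 0, -0.57],
    [0, 0, -0.59],
    [0, 0, -0.6],
  ],
  rot=[
    [0, 0, 0],
    [0, 0, 0],
    [0, 0, 0],
    [0, 0, 0],
    [0, 0, 0],
    [0, 0, 0],
  ],
  hand=[0, 0, 0, 0, 0, 0],
)

```text
time_s: 18.13
ee_pos: [541.7, -37.0, 41.6]
ee_rot: [179.4, -65.1, 50.6]
force: [0.4, 0.6, -5.1]
gripper_width: 49.0
gripper_force: 44.8
```

Request:
apply_moves(
  delta_pos=[
    [0, 0, -0.01],
    [0, 0, -0.02],
    [0, 0, -0.03],
    [0, 0, -0.03],
  ],
  rot=[
    [0, 0, 0],
    [0, 0, 0],
    [0, 0, 0],
    [0, 0, 0],
  ],
  hand=[0, 0, 0, 0],
)

```text
time_s: 18.47
ee_pos: [541.6, -36.7, 39.2]
ee_rot: [179.6, -65.4, 50.4]
force: [-4.8, -3.1, 6.2]
gripper_width: 48.7
gripper_force: 44.8
```

Request:
apply_moves(
  delta_pos=[
    [0, 0, 0],
    [0, 0, 0],
    [0, 0, 0],
    [0, 0, 0],
    [0, 0, 0],
    [0, 0, 0],
  ],
  rot=[
    [0, 0, 0],
    [0, 0, 0],
    [0, 0, 0],
    [0, 0, 0],
    [0, 0, 0],
    [0, 0, 0],
  ],
  hand=[0.75, 0.75, 0.75, 0.75, 0.75, 0.75],
)

```text
time_s: 18.97
ee_pos: [541.0, -36.9, 36.4]
ee_rot: [179.9, -65.1, 50.1]
force: [0.0, -0.2, 0.1]
gripper_width: 68.1
gripper_force: 0.0
```

Request:
apply_moves(
  delta_pos=[
    [-0.15, -0.17, 0.1],
    [-0.437, -0.52, 0.317],
    [-0.437, -0.52, 0.317],
    [-0.437, -0.52, 0.317],
  ],
  rot=[
    [0, 0, 0],
    [0, 0, 0],
    [0, 0, 0],
    [0, 0, 0],
  ],
  hand=[0.75, 0.75, 0.75, 0.75],
)

```text
time_s: 19.3
ee_pos: [488.5, -102.6, 75.5]
ee_rot: [179.3, -65.0, 50.4]
force: [0.7, -0.1, -0.3]
gripper_width: 68.2
gripper_force: 0.0
```

Run:
```python
import rd
from h import *
v=[]
for n in('scene','side'):
    p=grab(n,n+'4.png')
    for r in spotter.trace(p,'adapter_1')[:4]:
        print(n,r['score'],np.round(r['box']),at_z(p,r['box'][:2],46).round())
    m=pick(p,'adapter_1',(538,-40),50)
    if m is not None: v.append((p,m));print(fit([v[-1]],538,-40,(50,32,92),yaws=[-40]))
c=np.array([538,-40.]);
plan([goal((538,-40,190),50,0),goal((538,-40,75),50,0)])
a=grab('scene');b=grab('side')
cv2.imwrite('pics/c4.png',np.hstack([cv2.resize(q['pixels'][y:y+130,x:x+160,::-1],(400,325)) for q,x,y in((a,210,120),(b,200,140))]))
```

```text
19.3 [ 488.5 -102.6   75.5] [179.3 -65.   50.4] [ 0.73 -0.07 -0.27] [-405.  257.  -63.]
scene 0.95 [266. 240.  30.  35.] [527.  95.  46.]
scene 0.85 [305. 135.  38.  23.] [ 651. -276.   46.]
scene 0.67 [297. 203.  18.  36.] [528. -43.  46.]
(array([533.18167039, -39.79131674, -44.80477048]), np.float64(0.16541647911071777))
side 0.78 [280. 213.  22.  40.] [544. -24.  46.]
goal 0 x1 pos [0.413, 0.484, 0.81] rot [-0.829, -0.074, 0.922] rows 15.0 TCP [538. -40. 171.]
goal 1 x1 pos [0.0, 0.0, -0.958] rot [0.0, 0.0, 0.0] rows 3.0 TCP [538. -40.  56.]
```

View pics/c4.png

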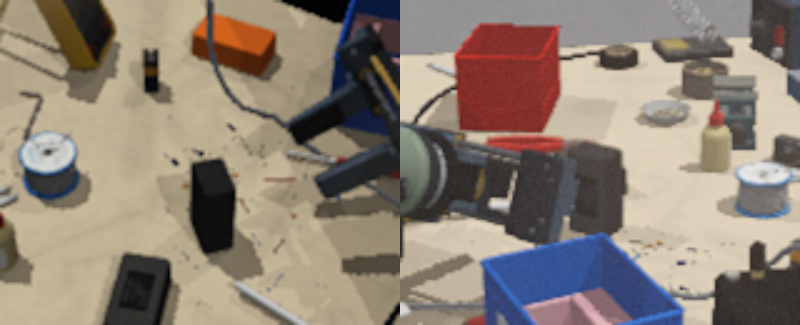

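Adapter A is standing on end at left-crop (212,205), about world (536,-40), and the fingers are clear of it. Next I regrasp from above.

Request:
apply_moves(
  delta_pos=[
    [0, 0, 0.4],
    [0, 0, 0.81],
    [0, 0, 0.81],
    [0, 0, 0.81],
    [0, 0, 0.81],
    [0, 0, 0.81],
    [0, 0, 0.81],
    [0, 0, 0.81],
    [0, 0, 0.81],
    [0, 0, 0.81],
  ],
  rot=[
    [0, 0, 0],
    [-0.414, -0.037, 0.461],
    [-0.414, -0.037, 0.461],
    [-0.414, -0.037, 0.461],
    [-0.414, -0.037, 0.461],
    [-0.414, -0.037, 0.461],
    [-0.414, -0.037, 0.461],
    [-0.414, -0.037, 0.461],
    [-0.414, -0.037, 0.461],
    [-0.414, -0.037, 0.461],
  ],
  hand=[0.7, 0.7, 0.7, 0.7, 0.7, 0.7, 0.7, 0.7, 0.7, 0.7],
)

```text
time_s: 20.53
ee_pos: [489.6, -97.7, 172.6]
ee_rot: [163.6, -31.4, 104.1]
force: [-0.4, 0.5, -0.8]
gripper_width: 63.8
gripper_force: 0.0
```

Request:
apply_moves(
  delta_pos=[
    [0, 0, 0.1],
    [0.41, 0.48, 0.1],
    [0.41, 0.48, 0.1],
    [0.41, 0.48, 0.1],
    [0.41, 0.48, 0.1],
    [0.41, 0.48, 0.1],
    [0.41, 0.48, 0.1],
    [0.41, 0.48, 0.1],
    [0.41, 0.48, 0.1],
    [0.41, 0.48, 0.1],
  ],
  rot=[
    [-0.414, -0.037, 0.461],
    [-0.414, -0.037, 0.461],
    [-0.414, -0.037, 0.461],
    [-0.414, -0.037, 0.461],
    [-0.414, -0.037, 0.461],
    [-0.414, -0.037, 0.461],
    [-0.414, -0.037, 0.461],
    [-0.414, -0.037, 0.461],
    [-0.414, -0.037, 0.461],
    [-0.414, -0.037, 0.461],
  ],
  hand=[0.7, 0.7, 0.7, 0.7, 0.7, 0.7, 0.7, 0.7, 0.7, 0.7],
)

```text
time_s: 21.37
ee_pos: [536.7, -41.0, 182.6]
ee_rot: [179.9, -0.3, 140.0]
force: [0.7, -0.2, -0.9]
gripper_width: 63.9
gripper_force: 0.0
```

Run:
```python
import rd
from h import *
s=env.state();w=wristcam(grab('wrist','w5.png'),s)
for r in spotter.trace(w,'adapter_1')[:3]:
    m=r['mask'].astype(np.float32);print(r['score'],np.round(r['box']),at_z(w,r['box'][:2],92).round(),fit([(w,m)],536,-40,(50,32,92),yaws=[-40]))
p=grab('scene')
print(fit([(p,pick(p,'adapter_1',(538,-40),50))],536,-40,(50,32,92),yaws=[-40]))
plan([goal((536,-40,75),50,0)])
print('B',fit([(p,pick(p,'adapter_1',(530,90),50))],543,77,(50,92,32)))
```

```text
21.37 [536.7 -41.  182.6] [179.9  -0.3 140. ] [ 0.7  -0.22 -0.94] [  6. -80.  -0.]
0.94 [370. 126.  75.  88.] [531.  70.  92.] (array([536., -40., -40.]), np.float64(1.0))
0.78 [283. 198.  34.  62.] [532. -35.  92.] (array([535.90619466, -38.38928728, -40.64186513]), np.float64(0.046944260597229004))
0.63 [212. 349.  12.  15.] [ 617. -214.   92.] (array([536., -40., -40.]), np.float64(1.0))
(array([535.24636042, -41.66355492, -40.64105491]), np.float64(0.07769638299942017))
goal 0 x2 pos [-0.006, 0.011, -0.529] rot [-0.001, -0.0, 0.001] rows 2.0 TCP [536. -40.  56.]
B (array([542.53395454,  76.04607852,  24.33920541]), np.float64(0.06294596195220947))
```

View pics/w5.png

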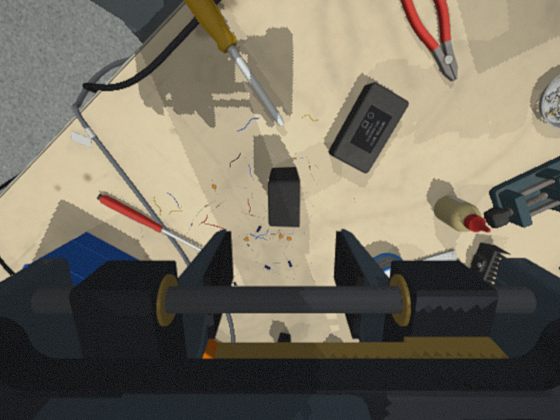

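Wrist view: adapter A stands at (284,198) between the fingers' axis, and B lies at (369,126). Alignment is within about 1 mm, so descend, grip and lift.

Request:
apply_moves(
  delta_pos=[
    [-0.005, 0.004, -0.3],
    [-0.005, 0.004, -0.527],
    [-0.005, 0.004, -0.527],
  ],
  rot=[
    [0, 0, 0],
    [0, 0, 0],
    [0, 0, 0],
  ],
  hand=[0.7, 0.7, 0.7],
)

```text
time_s: 21.87
ee_pos: [533.0, -41.5, 115.5]
ee_rot: [-179.8, -0.6, 140.0]
force: [-2.1, -0.1, -0.7]
gripper_width: 64.1
gripper_force: 0.0
```

Request:
apply_moves(
  delta_pos=[
    [-0.005, 0.004, -0.3],
    [-0.005, 0.004, -0.527],
    [-0.005, 0.004, -0.527],
    [-0.005, 0.004, -0.527],
  ],
  rot=[
    [0, 0, 0],
    [0, 0, 0],
    [0, 0, 0],
    [0, 0, 0],
  ],
  hand=[0.7, 0.7, 0.7, 0],
)

```text
time_s: 22.2
ee_pos: [536.4, -41.1, 57.4]
ee_rot: [179.9, -0.2, 140.0]
force: [0.0, -0.8, 0.7]
gripper_width: 59.7
gripper_force: 0.0
```

Request:
apply_moves(
  delta_pos=[
    [0, 0, 0],
    [0, 0, 0],
    [0, 0, 0],
    [0, 0, 0],
    [0, 0, 0],
    [0, 0, 0],
  ],
  rot=[
    [0, 0, 0],
    [0, 0, 0],
    [0, 0, 0],
    [0, 0, 0],
    [0, 0, 0],
    [0, 0, 0],
  ],
  hand=[0, 0, 0, 0, 0, 0],
  newtons=45,
)

```text
time_s: 22.7
ee_pos: [537.4, -40.8, 58.5]
ee_rot: [179.8, 0.0, 140.0]
force: [-0.9, -0.2, 6.3]
gripper_width: 31.7
gripper_force: 45.0
```

Run:
```python
import rd
from h import *
s=env.state();p0=np.array(s['ee_pos']);R0=Ro.from_euler('xyz',s['ee_rot'],degrees=True)
st=p0+[0,0,120];print(s['gripper_width'])
plan([(st+[0,0,20],R0),goal((462,302,215),-14.5,0)])
```

```text
22.7 [537.4 -40.8  58.5] [179.8   0.  140. ] [-0.86 -0.19  6.29] [ 18.  52. -32.]
31.6806523529667
goal 0 x2 pos [0.0, 0.0, 0.583] rot [0.0, 0.0, 0.0] rows 2.0 TCP [537. -41. 198.]
goal 1 x3 pos [-0.209, 0.952, -0.006] rot [-0.0, 0.001, -0.25] rows 4.0 TCP [462. 302. 196.]
```

Request:
apply_moves(
  delta_pos=[
    [0, 0, 0.3],
    [0, 0, 0.583],
    [0, 0, 0.583],
  ],
  rot=[
    [0, 0, 0],
    [0, 0, 0],
    [0, 0, 0],
  ],
  hand=[0, 0, 0],
)

```text
time_s: 22.95
ee_pos: [540.4, -41.1, 132.8]
ee_rot: [179.5, 0.4, 140.0]
force: [1.3, -0.2, -3.7]
gripper_width: 31.4
gripper_force: 45.0
```

Request:
apply_moves(
  delta_pos=[
    [0, 0, 0.583],
    [-0.209, 0.952, 0.583],
    [-0.209, 0.952, 0.583],
    [-0.209, 0.952, 0.583],
    [-0.209, 0.952, 0.583],
  ],
  rot=[
    [0, 0, 0],
    [0, 0, -0.25],
    [0, 0, -0.25],
    [0, 0, -0.25],
    [0, 0, -0.25],
  ],
  hand=[0, 0, 0, 0, 0],
)

```text
time_s: 23.37
ee_pos: [509.8, 78.4, 197.5]
ee_rot: [179.8, -0.3, 118.5]
force: [0.9, -0.2, -4.4]
gripper_width: 31.6
gripper_force: 45.0
```

Request:
apply_moves(
  delta_pos=[
    [-0.209, 0.952, 0],
    [-0.209, 0.952, 0],
    [-0.209, 0.952, 0],
    [-0.209, 0.952, 0],
  ],
  rot=[
    [0, 0, -0.25],
    [0, 0, -0.25],
    [0, 0, -0.25],
    [0, 0, -0.25],
  ],
  hand=[0, 0, 0, 0],
)

```text
time_s: 23.7
ee_pos: [484.0, 192.8, 195.7]
ee_rot: [-180.0, -0.3, 97.0]
force: [1.3, -0.5, -4.0]
gripper_width: 31.2
gripper_force: 45.0
```

Request:
apply_moves(
  delta_pos=[
    [-0.209, 0.952, 0],
    [-0.209, 0.952, 0],
    [-0.209, 0.952, 0],
    [-0.209, 0.952, 0],
    [-0.209, 0.952, 0],
  ],
  rot=[
    [0, 0, -0.25],
    [0, 0, -0.25],
    [0, 0, -0.25],
    [0, 0, -0.25],
    [0, 0, -0.25],
  ],
  hand=[0, 0, 0, 0, 0],
)

```text
time_s: 24.12
ee_pos: [459.7, 303.6, 195.3]
ee_rot: [180.0, 0.0, 75.8]
force: [0.1, -0.2, -4.8]
gripper_width: 31.9
gripper_force: 45.0
```

Run:
```python
import rd
from h import *
s=env.state();w=wristcam(grab('wrist','w6.png'),s);a=grab('scene')
print(s['qpos'].round())
for p in(w,a):
    for q,z in(('tote_red_pocket0',4),('tote_red_pocket1',4),('tote_red',0)):
        for r in spotter.landmark_of(p,q)[:2]:print(q,round(r['score'],2),np.round(r['position']),at_z(p,r['position'],z).round(1))
    r=spotter.trace(p,'tote_red')[0];print(np.round(r['box']),fit([(p,r['mask'].astype(np.float32))],471,335,(110,146,100),yaws=[165]))
for dx,dy in((55,73),(55,-73),(-55,-73),(-55,73)):
    b=boxpts(471,334.6,165.5,(2*dx,2*dy,100))[-1];print(proj(w,b).round())
```

```text
24.12 [459.7 303.6 195.3] [180.    0.   75.8] [ 0.12 -0.16 -4.8 ] [-90. -66.  11.]
[32. 16. 92. -0. 71. 46.]
tote_red_pocket0 0.78 [287. 187.] [464.3 298.1   4. ]
tote_red_pocket0 0.64 [285. 130.] [479.4 369.5   4. ]
tote_red_pocket1 0.78 [287. 187.] [464.3 298.1   4. ]
tote_red_pocket1 0.64 [285. 130.] [479.4 369.5   4. ]
tote_red 0.78 [288. 157.] [474.1 335.6   0. ]Traceback (most recent call last):
  File "<stdin>", line 8, in <module>
IndexError: list index out of range
```

View pics/w6.png

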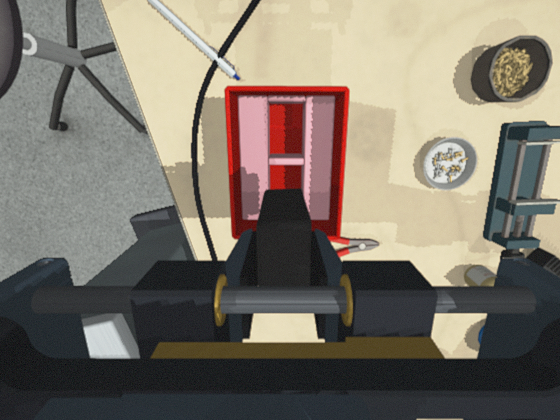

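Wrist view: the held adapter covers (285,235), and the red tote sits square to the tool (columns 228–348). The pockets project to (285,130) and (287,187), so the near one is about (463,300) in world coordinates, matching the fit.

Request:
apply_moves(
  delta_pos=[
    [0.012, -0.025, -0.1],
    [0.012, -0.025, -0.17],
    [0.012, -0.025, -0.17],
    [0.012, -0.025, -0.17],
  ],
  rot=[
    [0, 0, 0],
    [0, 0, 0],
    [0, 0, 0],
    [0, 0, 0],
  ],
  hand=[0, 0, 0, 0],
)

```text
time_s: 24.75
ee_pos: [462.4, 298.3, 176.1]
ee_rot: [179.9, -0.0, 75.5]
force: [0.7, -0.7, -4.3]
gripper_width: 31.4
gripper_force: 45.0
```

```bash
python3 rd.py
```

```text
24.75 [462.4 298.3 176.1] [179.9  -0.   75.5] [ 0.67 -0.72 -4.3 ] [   3. -106.   10.]
```

Request:
apply_moves(
  delta_pos=[
    [0, 0.005, -0.25],
    [0, 0.005, -0.45],
    [0, 0.005, -0.6],
    [0, 0.005, -0.7],
    [0, 0.005, -0.7],
  ],
  rot=[
    [0, 0, 0],
    [0, 0, 0],
    [0, 0, 0],
    [0, 0, 0],
    [0, 0, 0],
  ],
  hand=[0, 0, 0, 0, 0],
)

```text
time_s: 25.17
ee_pos: [461.7, 299.2, 90.5]
ee_rot: [-180.0, 0.0, 75.6]
force: [0.4, 0.4, -4.5]
gripper_width: 31.5
gripper_force: 45.0
```

Request:
apply_moves(
  delta_pos=[
    [0, 0, -0.12],
    [0, 0, -0.2],
    [0, 0, -0.22],
    [0, 0, -0.235],
    [0, 0, -0.235],
  ],
  rot=[
    [0, 0, 0],
    [0, 0, 0],
    [0, 0, 0],
    [0, 0, 0],
    [0, 0, 0],
  ],
  hand=[0, 0, 0, 0, 0],
)

```text
time_s: 25.58
ee_pos: [462.9, 299.7, 64.8]
ee_rot: [179.9, -0.1, 75.6]
force: [0.2, 0.5, -4.9]
gripper_width: 31.7
gripper_force: 45.0
```

Request:
apply_moves(
  delta_pos=[
    [0, 0, -0.01],
    [0, 0, -0.015],
    [0, 0, -0.015],
    [0, 0, -0.015],
    [0, 0, -0.015],
    [0, 0, -0.015],
  ],
  rot=[
    [0, 0, 0],
    [0, 0, 0],
    [0, 0, 0],
    [0, 0, 0],
    [0, 0, 0],
    [0, 0, 0],
  ],
  hand=[0, 0.55, 0.55, 0.55, 0.55, 0.55],
)

```text
time_s: 26.08
ee_pos: [463.0, 299.8, 63.2]
ee_rot: [179.8, -0.1, 75.6]
force: [-0.2, 1.2, -0.9]
gripper_width: 49.9
gripper_force: 0.0
```

Request:
apply_moves(
  delta_pos=[
    [0, 0, 0.25],
    [0, 0, 0.5],
    [0, 0, 0.75],
    [0, 0, 0.98],
    [0, 0, 0.98],
  ],
  rot=[
    [0, 0, 0],
    [0, 0, 0],
    [0, 0, 0],
    [0, 0, 0],
    [0, 0, 0],
  ],
  hand=[0.55, 0.55, 0.55, 1, 1],
)

```text
time_s: 26.5
ee_pos: [465.9, 301.6, 186.6]
ee_rot: [179.4, -0.6, 75.6]
force: [0.9, 1.1, 0.4]
gripper_width: 60.7
gripper_force: 0.0
```

Run:
```python
import rd
from h import *
s=env.state();print(s['qpos'].round(1))
a=grab('scene');b=grab('side');v=[]
for p in(a,b):
    m=pick(p,'adapter_1',(543,77),50)
    if m is not None:v.append((p,m));print('B',m.sum(),fit([v[-1]],543,77,(50,92,32)))
cv2.imwrite('pics/c7.png',cv2.resize(a['pixels'][270:390,150:290,::-1],None,fx=3,fy=3))
c=np.array([543,77,26.]);th=21
z=goal(c,th,-25)[1].apply([0,0,1])
plan([goal(c-[0,0,-160],th,-5),goal(c-80*z,th,-25),goal(c,th,-25)])
```

```text
26.5 [465.9 301.6 186.6] [179.4  -0.6  75.6] [0.91 1.09 0.43] [ -70. -125.  -23.]
[31.7 16.2 93.5 -0.  69.4 46.2]
B 607.0 (array([549.68729917,  61.22506812,  27.56420356]), np.float64(0.28494226932525635))
B 477.0 (array([544.68641914,  80.88930534,  16.60928068]), np.float64(0.10487198829650879))
goal 0 x2 pos [0.34, -0.932, -0.05] rot [-0.03, -0.001, 0.206] rows 3.0 TCP [544.  75. 167.]
goal 1 x1 pos [-0.082, 0.214, -0.715] rot [-0.217, -0.083, -0.0] rows 3.0 TCP [534. 101.  81.]
goal 2 x1 pos [0.101, -0.263, -0.604] rot [0.0, 0.0, 0.0] rows 2.0 TCP [546.  70.   9.]
```

View pics/c7.png

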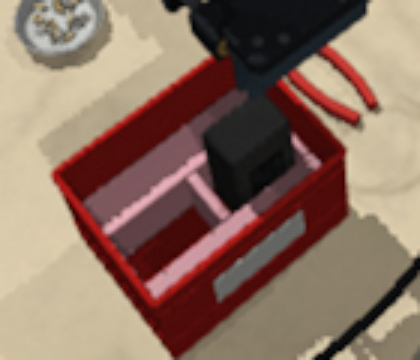

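Adapter A is seated in the red tote's pocket at crop (250,150), below the rim. On to B.

Request:
apply_moves(
  delta_pos=[
    [0.34, -0.932, -0.05],
    [0.34, -0.932, -0.05],
    [0.34, -0.932, -0.05],
    [0.34, -0.932, -0.05],
  ],
  rot=[
    [-0.03, 0, 0.206],
    [-0.03, 0, 0.206],
    [-0.03, 0, 0.206],
    [-0.03, 0, 0.206],
  ],
  hand=[1, 1, 1, 1],
)

```text
time_s: 27.03
ee_pos: [503.7, 182.6, 172.1]
ee_rot: [179.8, 2.7, 93.2]
force: [-0.3, 0.4, -0.2]
gripper_width: 91.3
gripper_force: 0.0
```

Request:
apply_moves(
  delta_pos=[
    [0.34, -0.932, -0.05],
    [0.34, -0.932, -0.05],
    [0.34, -0.932, -0.05],
    [0.34, -0.932, -0.05],
  ],
  rot=[
    [-0.03, 0, 0.206],
    [-0.03, 0, 0.206],
    [-0.03, 0, 0.206],
    [-0.03, 0, 0.206],
  ],
  hand=[1, 1, 1, 1],
)

```text
time_s: 27.37
ee_pos: [544.6, 71.3, 166.3]
ee_rot: [-179.6, 5.1, 110.9]
force: [0.2, -0.7, -0.0]
gripper_width: 91.3
gripper_force: 0.0
```

Request:
apply_moves(
  delta_pos=[
    [-0.082, 0.214, -0.715],
    [-0.082, 0.214, -0.715],
    [-0.082, 0.214, -0.715],
    [-0.082, 0.214, -0.715],
  ],
  rot=[
    [-0.217, -0.083, 0],
    [-0.217, -0.083, 0],
    [-0.217, -0.083, 0],
    [-0.217, -0.083, 0],
  ],
  hand=[1, 1, 1, 1],
)

```text
time_s: 27.7
ee_pos: [528.9, 104.9, 76.0]
ee_rot: [-179.1, 25.0, 111.6]
force: [-0.7, 0.9, -1.3]
gripper_width: 91.3
gripper_force: 0.0
```

Run:
```python
import rd
from h import *
s=env.state();w=wristcam(grab('wrist','w8.png'),s)
for r in spotter.trace(w,'adapter_1')[:2]:
    print(r['score'],np.round(r['box']),fit([(w,r['mask'].astype(np.float32))],543,77,(50,92,32),yaws=[20]))
plan([goal((543,77,27),21,-25)])
```

```text
27.7 [528.9 104.9  76. ] [-179.1   25.   111.6] [-0.68  0.93 -1.33] [261.  12.  21.]
0.97 [293. 208.  59.  95.] (array([546.17475009,  79.69831502,  22.93594539]), np.float64(0.073036789894104))
goal 0 x1 pos [0.109, -0.281, -0.588] rot [0.001, -0.005, -0.002] rows 2.0 TCP [546.  70.  10.]
```

View pics/w8.png

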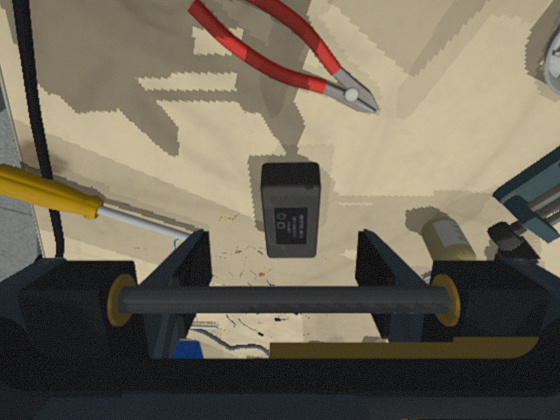

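Wrist view: B sits at (293,208), centred between the open fingers. The cutters at (290,60), screwdriver tip (190,235) and bottle (445,240) are all clear.

Request:
apply_moves(
  delta_pos=[
    [0.06, -0.13, -0.29],
    [0.118, -0.265, -0.5],
    [0.118, -0.265, -0.588],
    [0.118, -0.265, -0.588],
  ],
  rot=[
    [0, -0.005, 0],
    [0, -0.005, 0],
    [0, -0.005, 0],
    [0, -0.005, 0],
  ],
  hand=[1, 1, 1, 1],
)

```text
time_s: 28.13
ee_pos: [547.7, 68.0, 10.5]
ee_rot: [179.9, 25.0, 110.7]
force: [-0.8, -0.5, -0.2]
gripper_width: 91.0
gripper_force: 0.0
```

Request:
apply_moves(
  delta_pos=[
    [0, 0, 0],
    [0, 0, 0],
    [0, 0, 0],
    [0, 0, 0],
    [0, 0, 0],
    [0, 0, 0],
    [0, 0, 0],
    [0, 0, 0],
  ],
  rot=[
    [0, 0, 0],
    [0, 0, 0],
    [0, 0, 0],
    [0, 0, 0],
    [0, 0, 0],
    [0, 0, 0],
    [0, 0, 0],
    [0, 0, 0],
  ],
  hand=[0, 0, 0, 0, 0, 0, 0, 0],
  newtons=45,
)

```text
time_s: 28.8
ee_pos: [548.6, 69.9, 12.3]
ee_rot: [179.7, 25.1, 110.9]
force: [-1.4, 1.5, 3.5]
gripper_width: 48.5
gripper_force: 44.9
```

Request:
apply_moves(
  delta_pos=[
    [0, 0, 0.3],
    [0, 0, 0.667],
    [0, 0, 0.667],
    [0, 0, 0.667],
  ],
  rot=[
    [0, 0, 0],
    [0, 0, 0],
    [0, 0, 0],
    [0, 0, 0],
  ],
  hand=[0, 0, 0, 0],
)

```text
time_s: 29.13
ee_pos: [549.8, 70.6, 93.5]
ee_rot: [179.4, 25.0, 110.7]
force: [-0.3, -0.3, -5.9]
gripper_width: 48.8
gripper_force: 44.8
```

```bash
python3 rd.py; python3 -c "
import numpy as np
a=np.radians(21);print(.303*np.cos(a),.303*np.sin(a))"
```

```text
29.13 [549.8  70.6  93.5] [179.4  25.  110.7] [-0.27 -0.32 -5.85] [613. 154.  24.]
0.2828748692286521 0.10858548871222598
```

Request:
apply_moves(
  delta_pos=[
    [0, 0, 0.667],
    [0, 0, 0.667],
    [0, 0, 0.667],
    [0, 0, 0.667],
  ],
  rot=[
    [0, 0, 0],
    [0, 0, 0],
    [0, 0, 0],
    [0, 0, 0],
  ],
  hand=[0, 0, 0, 0],
)

```text
time_s: 29.47
ee_pos: [548.6, 70.2, 171.6]
ee_rot: [179.7, 25.0, 110.8]
force: [0.2, 0.4, -5.0]
gripper_width: 48.6
gripper_force: 44.8
```

Request:
apply_moves(
  delta_pos=[
    [0, 0, 0],
    [0, 0, 0],
    [0, 0, 0],
    [0, 0, 0],
    [0, 0, 0],
    [0, 0, 0],
    [0, 0, 0],
    [0, 0, 0],
    [0, 0, 0],
    [0, 0, 0],
  ],
  rot=[
    [0.283, 0.109, 0],
    [0.283, 0.109, 0],
    [0.283, 0.109, 0],
    [0.283, 0.109, 0],
    [0.283, 0.109, 0],
    [0, 0, 0],
    [0, 0, 0],
    [0, 0, 0],
    [0, 0, 0],
    [0, 0, 0],
  ],
  hand=[0, 0, 0, 0, 0, 0, 0, 0, 0, 0],
)

```text
time_s: 30.3
ee_pos: [545.0, 72.8, 167.3]
ee_rot: [-179.7, 25.1, 111.4]
force: [-0.2, 0.6, -4.9]
gripper_width: 48.4
gripper_force: 44.8
```

Request:
apply_moves(
  delta_pos=[
    [0, 0, 0],
    [0, 0, 0],
    [0, 0, 0],
    [0, 0, 0],
    [0, 0, 0],
    [0, 0, 0],
    [0, 0, 0],
    [0, 0, 0],
  ],
  rot=[
    [0, 0, 0],
    [0, 0, 0],
    [0, 0, 0],
    [0, 0, 0],
    [0, 0, 0],
    [0, 0, 0],
    [0, 0, 0],
    [0, 0, 0],
  ],
  hand=[0, 0, 0, 0, 0, 0, 0, 0],
)

```text
time_s: 30.97
ee_pos: [548.7, 69.4, 172.1]
ee_rot: [179.7, 25.1, 110.8]
force: [-0.8, 0.4, -4.6]
gripper_width: 48.6
gripper_force: 44.8
```

```bash
python3 av.py | tail -2
```

```text
mean last 8 [ 1.7000e-01  2.0000e-01 -4.5600e+00  5.8240e+02  1.1670e+02 -4.7400e+00
  1.7197e+02] sd [4.900e-01 5.400e-01 6.000e-01 2.347e+01 3.366e+01 2.084e+01 1.000e-02]
```

Request:
apply_moves(
  delta_pos=[
    [0, 0, 0],
    [0, 0, 0],
    [0, 0, 0],
    [0, 0, 0],
    [0, 0, 0],
    [0, 0, 0],
    [0, 0, 0],
    [0, 0, 0],
    [0, 0, 0],
    [0, 0, 0],
  ],
  rot=[
    [-0.283, -0.109, 0],
    [-0.283, -0.109, 0],
    [-0.283, -0.109, 0],
    [-0.283, -0.109, 0],
    [-0.283, -0.109, 0],
    [0, 0, 0],
    [0, 0, 0],
    [0, 0, 0],
    [0, 0, 0],
    [0, 0, 0],
  ],
  hand=[0, 0, 0, 0, 0, 0, 0, 0, 0, 0],
)

```text
time_s: 32.4
ee_pos: [551.1, 67.0, 176.2]
ee_rot: [179.2, 25.0, 110.4]
force: [1.2, -1.2, -4.0]
gripper_width: 48.7
gripper_force: 44.8
```

Request:
apply_moves(
  delta_pos=[
    [0, 0, 0],
    [0, 0, 0],
    [0, 0, 0],
    [0, 0, 0],
    [0, 0, 0],
    [0, 0, 0],
    [0, 0, 0],
    [0, 0, 0],
  ],
  rot=[
    [0, 0, 0],
    [0, 0, 0],
    [0, 0, 0],
    [0, 0, 0],
    [0, 0, 0],
    [0, 0, 0],
    [0, 0, 0],
    [0, 0, 0],
  ],
  hand=[0, 0, 0, 0, 0, 0, 0, 0],
)

```text
time_s: 33.07
ee_pos: [548.5, 70.1, 171.8]
ee_rot: [179.8, 25.1, 110.9]
force: [0.1, -0.3, -4.2]
gripper_width: 48.6
gripper_force: 44.8
```

```bash
python3 av.py | tail -2
```

```text
mean last 8 [-3.2000e-01 -1.1000e-01 -4.7000e+00  5.8156e+02  1.0693e+02 -1.0150e+01
  1.7200e+02] sd [4.300e-01 6.800e-01 5.300e-01 2.556e+01 3.796e+01 3.503e+01 1.000e-02]
```

Request:
apply_moves(
  delta_pos=[
    [0, 0, 0],
    [0, 0, 0],
    [0, 0, 0],
    [0, 0, 0],
    [0, 0, 0],
    [0, 0, 0],
    [0, 0, 0],
    [0, 0, 0],
    [0, 0, 0],
    [0, 0, 0],
  ],
  rot=[
    [0.283, 0.109, 0],
    [0.283, 0.109, 0],
    [0.283, 0.109, 0],
    [0.283, 0.109, 0],
    [0.283, 0.109, 0],
    [0, 0, 0],
    [0, 0, 0],
    [0, 0, 0],
    [0, 0, 0],
    [0, 0, 0],
  ],
  hand=[0, 0, 0, 0, 0, 0, 0, 0, 0, 0],
)

```text
time_s: 34.5
ee_pos: [546.6, 73.2, 170.2]
ee_rot: [179.9, 25.2, 111.3]
force: [-0.8, 1.3, -5.6]
gripper_width: 48.8
gripper_force: 44.8
```

Request:
apply_moves(
  delta_pos=[
    [0, 0, 0],
    [0, 0, 0],
    [0, 0, 0],
    [0, 0, 0],
    [0, 0, 0],
    [0, 0, 0],
    [0, 0, 0],
    [0, 0, 0],
  ],
  rot=[
    [0, 0, 0],
    [0, 0, 0],
    [0, 0, 0],
    [0, 0, 0],
    [0, 0, 0],
    [0, 0, 0],
    [0, 0, 0],
    [0, 0, 0],
  ],
  hand=[0, 0, 0, 0, 0, 0, 0, 0],
)

```text
time_s: 35.17
ee_pos: [548.7, 69.4, 172.1]
ee_rot: [179.7, 25.1, 110.8]
force: [0.3, 0.5, -3.7]
gripper_width: 48.7
gripper_force: 44.8
```

```bash
python3 av.py | tail -2
```

```text
mean last 8 [ 2.3000e-01  5.0000e-02 -4.7500e+00  5.9015e+02  1.1814e+02  4.7800e+00
  1.7196e+02] sd [5.100e-01 4.100e-01 4.200e-01 2.092e+01 3.431e+01 2.852e+01 1.000e-02]
```

Request:
apply_moves(
  delta_pos=[
    [0, 0, 0],
    [0, 0, 0],
    [0, 0, 0],
    [0, 0, 0],
    [0, 0, 0],
    [0, 0, 0],
    [0, 0, 0],
    [0, 0, 0],
    [0, 0, 0],
    [0, 0, 0],
  ],
  rot=[
    [-0.283, -0.109, 0],
    [-0.283, -0.109, 0],
    [-0.283, -0.109, 0],
    [-0.283, -0.109, 0],
    [-0.283, -0.109, 0],
    [0, 0, 0],
    [0, 0, 0],
    [0, 0, 0],
    [0, 0, 0],
    [0, 0, 0],
  ],
  hand=[0, 0, 0, 0, 0, 0, 0, 0, 0, 0],
)

```text
time_s: 36.6
ee_pos: [551.1, 67.0, 176.3]
ee_rot: [179.2, 25.0, 110.4]
force: [-0.0, -0.5, -4.1]
gripper_width: 48.6
gripper_force: 44.8
```

```bash
python3 rd.py;python3 - <<'E'
from h import *
s=env.state();start=(np.array(s['ee_pos']),Ro.from_euler('xyz',s['ee_rot'],degrees=True))
plan([goal((530,-50,150),-27,20),goal((530,-50,120),-40,65),goal((530,-50,55),-40,65)],start)
E
```

```text
36.6 [551.1  67.  176.3] [179.2  25.  110.4] [-0.03 -0.52 -4.12] [434.  61.  27.]
goal 0 x1 pos [-0.151, -0.927, -0.366] rot [0.538, -0.022, -0.522] rows 10.0 TCP [533. -44. 132.]
goal 1 x1 pos [0.067, 0.061, -0.169] rot [0.438, -0.29, -0.143] rows 7.0 TCP [541. -37. 112.]
goal 2 x1 pos [0.0, 0.0, -0.542] rot [0.0, 0.0, 0.0] rows 2.0 TCP [541. -37.  47.]
```

B shows 585, 582 and 593 mN·m, so there's no shift and it is sound: blue tote. It uses the same standing spot.

Request:
apply_moves(
  delta_pos=[
    [-0.13, -0.5, -0.2],
    [-0.13, -0.927, -0.33],
    [-0.13, -0.927, -0.33],
    [-0.13, -0.927, -0.33],
    [-0.13, -0.927, -0.33],
    [-0.13, -0.927, -0.33],
    [-0.13, -0.927, -0.33],
    [-0.13, -0.927, -0.33],
    [-0.13, -0.927, -0.33],
    [-0.13, -0.927, -0.33],
  ],
  rot=[
    [0.538, -0.022, -0.522],
    [0.538, -0.022, -0.522],
    [0.538, -0.022, -0.522],
    [0.538, -0.022, -0.522],
    [0.538, -0.022, -0.522],
    [0.538, -0.022, -0.522],
    [0.538, -0.022, -0.522],
    [0.538, -0.022, -0.522],
    [0.538, -0.022, -0.522],
    [0.538, -0.022, -0.522],
  ],
  hand=[0, 0, 0, 0, 0, 0, 0, 0, 0, 0],
)

```text
time_s: 37.43
ee_pos: [530.8, -44.2, 130.7]
ee_rot: [-179.6, -19.8, 63.2]
force: [-1.0, -0.7, -4.2]
gripper_width: 48.6
gripper_force: 44.8
```

Request:
apply_moves(
  delta_pos=[
    [0.067, 0.061, -0.169],
    [0.067, 0.061, -0.169],
    [0.067, 0.061, -0.169],
    [0.067, 0.061, -0.169],
    [0.067, 0.061, -0.169],
    [0.067, 0.061, -0.169],
    [0.067, 0.061, -0.169],
    [0.067, 0.061, -0.169],
    [0.067, 0.061, -0.169],
    [0.067, 0.061, -0.169],
  ],
  rot=[
    [0.438, -0.29, -0.143],
    [0.438, -0.29, -0.143],
    [0.438, -0.29, -0.143],
    [0.438, -0.29, -0.143],
    [0.438, -0.29, -0.143],
    [0.438, -0.29, -0.143],
    [0.438, -0.29, -0.143],
    [0.438, -0.29, -0.143],
    [0.438, -0.29, -0.143],
    [0.438, -0.29, -0.143],
  ],
  hand=[0, 0, 0, 0, 0, 0, 0, 0, 0, 0],
)

```text
time_s: 38.27
ee_pos: [541.5, -33.7, 112.2]
ee_rot: [178.9, -64.8, 51.7]
force: [-0.1, -0.5, -3.6]
gripper_width: 48.6
gripper_force: 44.9
```

Run:
```python
import rd
from h import *
plan([goal((530,-50,55),-40,65)])
```

```text
38.27 [541.5 -33.7 112.2] [178.9 -64.8  51.7] [-0.12 -0.51 -3.63] [-1083.   803.    26.]
goal 0 x1 pos [-0.004, -0.027, -0.543] rot [0.005, 0.003, -0.008] rows 2.0 TCP [541. -37.  47.]
```

Request:
apply_moves(
  delta_pos=[
    [0, -0.02, -0.3],
    [0, -0.02, -0.55],
    [0, -0.02, -0.57],
    [0, -0.02, -0.585],
    [0, -0.02, -0.595],
    [0, -0.02, -0.605],
  ],
  rot=[
    [0.005, 0.003, -0.008],
    [0.005, 0.003, -0.008],
    [0.005, 0.003, -0.008],
    [0.005, 0.003, -0.008],
    [0.005, 0.003, -0.008],
    [0.005, 0.003, -0.008],
  ],
  hand=[0, 0, 0, 0, 0, 0],
)

```text
time_s: 38.77
ee_pos: [541.9, -36.6, 41.4]
ee_rot: [179.9, -65.2, 50.0]
force: [0.3, 0.2, -3.9]
gripper_width: 48.9
gripper_force: 44.9
```

Request:
apply_moves(
  delta_pos=[
    [0, 0, -0.01],
    [0, 0, -0.015],
    [0, 0, -0.015],
  ],
  rot=[
    [0, 0, 0],
    [0, 0, 0],
    [0, 0, 0],
  ],
  hand=[0, 0, 0],
)

```text
time_s: 39.02
ee_pos: [541.3, -36.7, 38.4]
ee_rot: [-179.8, -65.1, 49.7]
force: [0.3, -0.7, -4.5]
gripper_width: 48.7
gripper_force: 44.9
```

Request:
apply_moves(
  delta_pos=[
    [0, 0, -0.008],
    [0, 0, -0.016],
    [0, 0, -0.02],
    [0, 0, -0.02],
  ],
  rot=[
    [0, 0, 0],
    [0, 0, 0],
    [0, 0, 0],
    [0, 0, 0],
  ],
  hand=[0, 0, 0, 0],
)

```text
time_s: 39.35
ee_pos: [541.6, -36.6, 37.2]
ee_rot: [-179.7, -65.4, 49.5]
force: [-3.2, -4.3, 5.5]
gripper_width: 48.7
gripper_force: 44.9
```

Contact made. Release, retreat and go up for the top regrasp, as before.

Request:
apply_moves(
  delta_pos=[
    [0, 0, 0],
    [0, 0, 0],
    [0, 0, 0],
    [0, 0, 0],
    [0, 0, 0],
    [0, 0, 0],
  ],
  rot=[
    [0, 0, 0],
    [0, 0, 0],
    [0, 0, 0],
    [0, 0, 0],
    [0, 0, 0],
    [0, 0, 0],
  ],
  hand=[0.75, 0.75, 0.75, 0.75, 0.75, 0.75],
)

```text
time_s: 39.85
ee_pos: [541.0, -36.4, 35.3]
ee_rot: [-179.6, -65.1, 49.4]
force: [-0.5, 0.1, 0.2]
gripper_width: 68.3
gripper_force: 0.0
```

Request:
apply_moves(
  delta_pos=[
    [-0.15, -0.17, 0.1],
    [-0.437, -0.52, 0.317],
    [-0.437, -0.52, 0.317],
    [-0.437, -0.52, 0.317],
  ],
  rot=[
    [0, 0, 0],
    [0, 0, 0],
    [0, 0, 0],
    [0, 0, 0],
  ],
  hand=[0.75, 0.75, 0.75, 0.75],
)

```text
time_s: 40.18
ee_pos: [488.6, -102.2, 74.4]
ee_rot: [179.8, -65.1, 49.7]
force: [0.0, 0.5, 0.2]
gripper_width: 68.0
gripper_force: 0.0
```

Request:
apply_moves(
  delta_pos=[
    [0, 0, 0.4],
    [0, 0, 0.83],
    [0, 0, 0.83],
    [0, 0, 0.83],
    [0, 0, 0.83],
    [0, 0, 0.83],
    [0, 0, 0.83],
    [0, 0, 0.83],
    [0, 0, 0.83],
    [0, 0, 0.83],
  ],
  rot=[
    [0, 0, 0],
    [-0.414, -0.037, 0.461],
    [-0.414, -0.037, 0.461],
    [-0.414, -0.037, 0.461],
    [-0.414, -0.037, 0.461],
    [-0.414, -0.037, 0.461],
    [-0.414, -0.037, 0.461],
    [-0.414, -0.037, 0.461],
    [-0.414, -0.037, 0.461],
    [-0.414, -0.037, 0.461],
  ],
  hand=[0.7, 0.7, 0.7, 0.7, 0.7, 0.7, 0.7, 0.7, 0.7, 0.7],
)

```text
time_s: 41.02
ee_pos: [489.8, -96.9, 173.7]
ee_rot: [163.6, -31.6, 103.8]
force: [0.2, 0.3, 0.7]
gripper_width: 64.0
gripper_force: 0.0
```

Request:
apply_moves(
  delta_pos=[
    [0, 0, 0.1],
    [0.41, 0.48, 0.1],
    [0.41, 0.48, 0.1],
    [0.41, 0.48, 0.1],
    [0.41, 0.48, 0.1],
    [0.41, 0.48, 0.1],
    [0.41, 0.48, 0.1],
    [0.41, 0.48, 0.1],
    [0.41, 0.48, 0.1],
    [0.41, 0.48, 0.1],
  ],
  rot=[
    [-0.414, -0.037, 0.461],
    [-0.414, -0.037, 0.461],
    [-0.414, -0.037, 0.461],
    [-0.414, -0.037, 0.461],
    [-0.414, -0.037, 0.461],
    [-0.414, -0.037, 0.461],
    [-0.414, -0.037, 0.461],
    [-0.414, -0.037, 0.461],
    [-0.414, -0.037, 0.461],
    [-0.414, -0.037, 0.461],
  ],
  hand=[0.7, 0.7, 0.7, 0.7, 0.7, 0.7, 0.7, 0.7, 0.7, 0.7],
)

```text
time_s: 41.85
ee_pos: [536.8, -40.4, 183.7]
ee_rot: [179.8, -0.4, 139.8]
force: [-0.5, -1.2, 0.3]
gripper_width: 64.0
gripper_force: 0.0
```

Run:
```python
import rd
from h import *
s=env.state();w=wristcam(grab('wrist'),s)
for r in spotter.trace(w,'adapter_1')[:3]:
    m=r['mask'].astype(np.float32);print(r['score'],np.round(r['box']),at_z(w,r['box'][:2],92).round(),fit([(w,m)],536,-40,(50,32,92),yaws=[-40]))
p=grab('scene')
m=pick(p,'adapter_1',(538,-40),50)
if m is not None: print(fit([(p,m)],536,-40,(50,32,92),yaws=[-40]))
plan([goal((536,-40,75),50,0)])
```

```text
41.85 [536.8 -40.4 183.7] [179.8  -0.4 139.8] [-0.45 -1.25  0.32] [  32. -150.  -28.]
0.96 [285. 198.  32.  57.] [533. -33.  92.] (array([539.46503696, -40.07931795, -40.25299421]), np.float64(0.06984949111938477))
0.56 [212. 348.  16.  14.] [ 616. -214.   92.] (array([536., -40., -40.]), np.float64(1.0))
(array([536.60918999, -42.93264924, -40.80744446]), np.float64(0.11538463830947876))
goal 0 x2 pos [-0.006, 0.009, -0.534] rot [-0.002, -0.0, 0.002] rows 2.0 TCP [536. -40.  56.]
```

Aligned at about (537.5,-41). Descend, grip and lift.

Request:
apply_moves(
  delta_pos=[
    [0, 0, -0.3],
    [0, 0, -0.532],
    [0, 0, -0.532],
  ],
  rot=[
    [0, 0, 0],
    [0, 0, 0],
    [0, 0, 0],
  ],
  hand=[0.7, 0.7, 0.7],
)

```text
time_s: 42.3
ee_pos: [533.6, -41.8, 116.0]
ee_rot: [-179.9, -0.7, 139.6]
force: [-1.3, 0.1, -0.4]
gripper_width: 64.0
gripper_force: 0.0
```

Request:
apply_moves(
  delta_pos=[
    [0, 0, -0.3],
    [0, 0, -0.532],
    [0, 0, -0.532],
    [0, 0, -0.532],
  ],
  rot=[
    [0, 0, 0],
    [0, 0, 0],
    [0, 0, 0],
    [0, 0, 0],
  ],
  hand=[0.7, 0.7, 0.7, 0],
)

```text
time_s: 42.63
ee_pos: [537.7, -41.8, 57.5]
ee_rot: [179.8, -0.2, 139.7]
force: [1.6, -0.7, 0.2]
gripper_width: 59.9
gripper_force: 0.0
```

Request:
apply_moves(
  delta_pos=[
    [0, 0, 0],
    [0, 0, 0],
    [0, 0, 0],
    [0, 0, 0],
    [0, 0, 0],
    [0, 0, 0],
  ],
  rot=[
    [0, 0, 0],
    [0, 0, 0],
    [0, 0, 0],
    [0, 0, 0],
    [0, 0, 0],
    [0, 0, 0],
  ],
  hand=[0, 0, 0, 0, 0, 0],
  newtons=45,
)

```text
time_s: 43.13
ee_pos: [538.8, -41.4, 58.6]
ee_rot: [179.7, -0.0, 139.8]
force: [-0.8, 0.6, 6.6]
gripper_width: 31.8
gripper_force: 45.0
```

Run:
```python
import rd
from h import *
s=env.state();p0=np.array(s['ee_pos']);R0=Ro.from_euler('xyz',s['ee_rot'],degrees=True)
st=p0+[0,0,120]
for v in('scene','side'):
    p=grab(v)
    for q in('tote_blue_pocket0','tote_blue_pocket1'):
        for r in spotter.landmark_of(p,q)[:2]:print(v,q,round(r['score'],2),np.round(r['position']),at_z(p,r['position'],4).round(1))
a=np.radians(17);y=np.array([-np.sin(a),np.cos(a)])
for c in((487,-341.6),(488.4,-333)):print(np.array(c)+34*y,np.array(c)-34*y)
plan([(st+[0,0,20],R0),goal((477,-307,215),17,0)])
```

```text
43.13 [538.8 -41.4  58.6] [179.7  -0.  139.8] [-0.79  0.56  6.62] [ 14. -27.  12.]
scene tote_blue_pocket0 0.91 [363. 149.] [ 499.2 -362.3    4. ]
scene tote_blue_pocket0 0.68 [361. 164.] [ 475.2 -300.2    4. ]
scene tote_blue_pocket1 0.91 [363. 149.] [ 499.2 -362.3    4. ]
scene tote_blue_pocket1 0.68 [361. 164.] [ 475.2 -300.2    4. ]
side tote_blue_pocket0 0.94 [267. 284.] [ 481.8 -295.9    4. ]
side tote_blue_pocket0 0.86 [278. 302.] [ 496.4 -367.     4. ]
side tote_blue_pocket1 0.94 [267. 284.] [ 481.8 -295.9    4. ]
side tote_blue_pocket1 0.86 [278. 302.] [ 496.4 -367.     4. ]
[ 477.05936204 -309.0856383 ] [ 496.94063796 -374.1143617 ]
[ 478.45936204 -300.4856383 ] [ 498.34063796 -365.5143617 ]
goal 0 x2 pos [-0.0, -0.0, 0.583] rot [-0.0, -0.0, -0.0] rows 2.0 TCP [539. -41. 199.]
goal 1 x3 pos [-0.172, -0.738, -0.007] rot [-0.001, 0.001, -0.127] rows 3.0 TCP [ 477. -307.  196.]
```

Run:
```python
from h import *
p=grab('side')
for uv in((333,362),(328,310)):print(uv,at_z(p,uv,0).round())
c=at_z(p,(333,362),0)
for z in(80,100,130,160,200):print(z,proj(p,c+[0,0,z]).round())
s=env.state();p0=np.array(s['ee_pos'])
plan([goal((492,-355,215),17,0)],(p0+[0,0,140],Ro.from_euler('xyz',s['ee_rot'],degrees=True)))
```

```text
(333, 362) [ 566. -547.    0.]
(328, 310) [ 590. -402.    0.]
80 [334. 322.]
100 [335. 312.]
130 [335. 296.]
160 [336. 279.]
200 [337. 256.]
goal 0 x3 pos [-0.13, -0.871, -0.007] rot [-0.001, 0.001, -0.127] rows 3.0 TCP [ 492. -355.  196.]
```

Request:
apply_moves(
  delta_pos=[
    [0, 0, 0.3],
    [0, 0, 0.583],
    [0, 0, 0.583],
  ],
  rot=[
    [0, 0, 0],
    [0, 0, 0],
    [0, 0, 0],
  ],
  hand=[0, 0, 0],
)

```text
time_s: 43.73
ee_pos: [541.7, -41.7, 132.8]
ee_rot: [179.4, 0.4, 139.8]
force: [1.8, -0.4, -3.7]
gripper_width: 31.7
gripper_force: 45.0
```

Request:
apply_moves(
  delta_pos=[
    [0, 0, 0.3],
    [0, 0, 0.583],
    [0, 0, 0.583],
    [0, 0, 0.583],
  ],
  rot=[
    [0, 0, 0],
    [0, 0, 0],
    [0, 0, 0],
    [0, 0, 0],
  ],
  hand=[0, 0, 0, 0],
)

```text
time_s: 44.07
ee_pos: [538.2, -41.4, 197.6]
ee_rot: [179.7, -0.1, 139.8]
force: [-0.2, -0.0, -4.6]
gripper_width: 31.1
gripper_force: 45.0
```

Request:
apply_moves(
  delta_pos=[
    [-0.13, -0.871, 0],
    [-0.13, -0.871, 0],
    [-0.13, -0.871, 0],
    [-0.13, -0.871, 0],
  ],
  rot=[
    [0, 0, -0.127],
    [0, 0, -0.127],
    [0, 0, -0.127],
    [0, 0, -0.127],
  ],
  hand=[0, 0, 0, 0],
)

```text
time_s: 44.4
ee_pos: [519.6, -149.7, 193.8]
ee_rot: [-179.9, -0.3, 128.6]
force: [-0.2, 1.1, -4.6]
gripper_width: 31.5
gripper_force: 45.0
```

Request:
apply_moves(
  delta_pos=[
    [-0.13, -0.871, 0],
    [-0.13, -0.871, 0],
    [-0.13, -0.871, 0],
    [-0.13, -0.871, 0],
  ],
  rot=[
    [0, 0, -0.127],
    [0, 0, -0.127],
    [0, 0, -0.127],
    [0, 0, -0.127],
  ],
  hand=[0, 0, 0, 0],
)

```text
time_s: 44.73
ee_pos: [504.6, -253.9, 194.0]
ee_rot: [-180.0, -0.3, 117.7]
force: [-0.4, 0.8, -4.4]
gripper_width: 31.8
gripper_force: 45.0
```

Request:
apply_moves(
  delta_pos=[
    [-0.13, -0.871, 0],
    [-0.13, -0.871, 0],
    [-0.13, -0.871, 0],
    [-0.13, -0.871, 0],
    [-0.13, -0.871, 0],
    [-0.13, -0.871, 0],
  ],
  rot=[
    [0, 0, -0.127],
    [0, 0, -0.127],
    [0, 0, -0.127],
    [0, 0, -0.127],
    [0, 0, -0.127],
    [0, 0, -0.127],
  ],
  hand=[0, 0, 0, 0, 0, 0],
)

```text
time_s: 45.23
ee_pos: [490.5, -352.9, 195.1]
ee_rot: [179.8, -0.4, 107.0]
force: [0.4, 0.7, -4.6]
gripper_width: 31.7
gripper_force: 45.0
```

Run:
```python
import rd
from h import *
s=env.state();w=wristcam(grab('wrist','w9.png'),s)
for q in('tote_blue_pocket0','tote_blue'):
    for r in spotter.landmark_of(w,q)[:3]:print(q,round(r['score'],2),np.round(r['position']),at_z(w,r['position'],4).round(1))
im=cv2.cvtColor(w['pixels'],cv2.COLOR_RGB2HSV)
m=cv2.inRange(im,(105,130,40),(130,255,255));n,l,st,_=cv2.connectedComponentsWithStats(m)
i=1+np.argmax(st[1:,4]);print(st[i])
pts=np.argwhere(l==i)[:,::-1]
X=np.array([at_z(w,q,100)[:2] for q in pts]);a=np.radians(17)
L=(X-[487,-339])@np.array([[np.cos(a),-np.sin(a)],[np.sin(a),np.cos(a)]])
for lo in range(-80,81,20):
    k=L[(L[:,1]>lo)&(L[:,1]<lo+20)]
    if len(k):print('y',lo,'xmin/max',k[:,0].min().round(1),k[:,0].max().round(1))
for lo in range(-60,60,20):
    k=L[(L[:,0]>lo)&(L[:,0]<lo+20)]
    if len(k):print('x',lo,'ymax',k[:,1].max().round(1))
```

```text
45.23 [ 490.5 -352.9  195.1] [179.8  -0.4 107. ] [ 0.39  0.7  -4.58] [ -12. -126.  -13.]
tote_blue_pocket0 0.6 [287. 146.] [ 480.8 -302.8    4. ]
tote_blue_pocket0 0.55 [282. 197.] [ 495.7 -369.3    4. ]
tote_blue 0.56 [284. 171.] [ 486.7 -334.9    4. ]
[ 225  109  122  147 3730]
y -80 xmin/max -52.7 60.3
y -60 xmin/max -53.6 58.8
y -40 xmin/max -54.1 58.6
y -20 xmin/max -53.8 58.5
y 0 xmin/max -53.8 58.6
y 20 xmin/max -53.9 58.4
y 40 xmin/max -53.9 58.4
y 60 xmin/max -54.0 58.3
x -60 ymax 77.1
x -40 ymax 76.2
x -20 ymax 77.1
x 0 ymax 77.1
x 20 ymax 77.1
x 40 ymax 77.1
```

Request:
apply_moves(
  delta_pos=[
    [-0.05, 0.2, 0],
    [-0.1, 0.412, -0.1],
    [-0.1, 0.412, -0.16],
    [-0.1, 0.412, -0.16],
    [-0.1, 0.412, -0.16],
    [-0.1, 0.412, -0.16],
  ],
  rot=[
    [0, 0, 0],
    [0, 0, 0],
    [0, 0, 0],
    [0, 0, 0],
    [0, 0, 0],
    [0, 0, 0],
  ],
  hand=[0, 0, 0, 0, 0, 0],
)

```text
time_s: 45.88
ee_pos: [479.8, -305.9, 178.6]
ee_rot: [179.7, -0.1, 107.0]
force: [0.3, 0.4, -4.4]
gripper_width: 31.6
gripper_force: 45.0
```

```bash
python3 rd.py
```

```text
45.88 [ 479.8 -305.9  178.6] [ 1.797e+02 -1.000e-01  1.070e+02] [ 0.3   0.43 -4.39] [  -4. -103.  -31.]
```

Request:
apply_moves(
  delta_pos=[
    [-0.01, 0.015, -0.25],
    [-0.01, 0.015, -0.45],
    [-0.01, 0.015, -0.6],
    [-0.01, 0.015, -0.7],
    [-0.01, 0.015, -0.72],
  ],
  rot=[
    [0, 0, 0],
    [0, 0, 0],
    [0, 0, 0],
    [0, 0, 0],
    [0, 0, 0],
  ],
  hand=[0, 0, 0, 0, 0],
)

```text
time_s: 46.3
ee_pos: [477.0, -303.6, 89.6]
ee_rot: [179.9, -0.3, 107.0]
force: [-0.0, 0.9, -4.7]
gripper_width: 32.0
gripper_force: 45.0
```

Request:
apply_moves(
  delta_pos=[
    [0, 0, -0.1],
    [0, 0, -0.18],
    [0, 0, -0.205],
    [0, 0, -0.22],
    [0, 0, -0.22],
  ],
  rot=[
    [0, 0, 0],
    [0, 0, 0],
    [0, 0, 0],
    [0, 0, 0],
    [0, 0, 0],
  ],
  hand=[0, 0, 0, 0, 0],
)

```text
time_s: 46.72
ee_pos: [478.0, -303.9, 65.4]
ee_rot: [179.7, -0.1, 107.0]
force: [0.1, 0.9, -4.5]
gripper_width: 31.8
gripper_force: 45.0
```

Request:
apply_moves(
  delta_pos=[
    [0, 0, -0.01],
    [0, 0, -0.018],
    [0, 0, -0.018],
    [0, 0, -0.018],
    [0, 0, -0.018],
    [0, 0, -0.018],
    [0, 0, -0.018],
  ],
  rot=[
    [0, 0, 0],
    [0, 0, 0],
    [0, 0, 0],
    [0, 0, 0],
    [0, 0, 0],
    [0, 0, 0],
    [0, 0, 0],
  ],
  hand=[0, 0, 0.55, 0.55, 0.55, 0.55, 0.55],
)

```text
time_s: 47.3
ee_pos: [478.1, -303.9, 63.5]
ee_rot: [179.7, -0.1, 107.0]
force: [0.3, -0.3, 0.7]
gripper_width: 50.0
gripper_force: 0.0
```

Request:
apply_moves(
  delta_pos=[
    [0, 0, 0.25],
    [0, 0, 0.5],
    [0, 0, 0.75],
    [0, 0, 0.98],
    [0, 0, 0.98],
    [0, 0, 0.98],
  ],
  rot=[
    [0, 0, 0],
    [0, 0, 0],
    [0, 0, 0],
    [0, 0, 0],
    [0, 0, 0],
    [0, 0, 0],
  ],
  hand=[0.55, 0.55, 0.55, 0.55, 0.55, 0.55],
)

```text
time_s: 47.8
ee_pos: [478.7, -304.3, 182.5]
ee_rot: [179.6, 0.0, 107.0]
force: [0.8, -0.4, -0.3]
gripper_width: 50.6
gripper_force: 0.0
```

Request:
apply_moves(
  delta_pos=[
    [0, 0.4, 0.4],
    [0, 0.8, 0.4],
    [0, 0.8, 0.4],
    [0, 0.8, 0.4],
  ],
  rot=[
    [0, 0, 0],
    [0, 0, 0],
    [0, 0, 0],
    [0, 0, 0],
  ],
  hand=[0.55, 0.55, 0.55, 0.55],
)

```text
time_s: 48.13
ee_pos: [477.5, -203.6, 229.1]
ee_rot: [179.7, -0.3, 107.2]
force: [0.2, -0.6, -0.6]
gripper_width: 50.1
gripper_force: 0.0
```

Run:
```python
import rd
from h import *
for n in('scene','side'):
    p=grab(n,n+'_end.png')
    for r in spotter.trace(p,'adapter_1')[:5]:
        b=r['box'];print(n,round(r['score'],2),np.round(b),at_z(p,b[:2],80).round(),'top edge row',b[1]-b[3]/2)
    for c,y in(((478,-303.5),17),((463,301),165.5)):
        q=np.array([proj(p,X) for X in boxpts(*c,y,(32,50,96)) if X[2]>0]);print(' expected top rows/cols',q.min(0).round(),q.max(0).round())
```

```text
48.13 [ 477.5 -203.6  229.1] [179.7  -0.3 107.2] [ 0.15 -0.58 -0.59] [  11. -102.   48.]
scene 0.79 [305. 135.  36.  23.] [ 629. -241.   80.] top edge row 123.29999999999998
scene 0.71 [369. 137.  14.  11.] [ 479. -330.   80.] top edge row 131.54999999999998
scene 0.62 [234. 319.  26.  40.] [455. 304.  80.] top edge row 298.9
 expected top rows/cols [358. 131.] [373. 145.]
 expected top rows/cols [215. 298.] [246. 326.]
side 0.97 [269. 257.  23.  33.] [ 485. -318.   80.] top edge row 240.99999999999997
 expected top rows/cols [253. 241.] [277. 254.]
 expected top rows/cols [235. 158.] [248. 163.]
```

Top edges match the fully seated height in both totes (131/131 and 299/298 in the scene view, 241/241 in the side view). Handing in.

```bash
python3 -c "
from h import *
print(env.job_done())"
```

```text
the job is handed in; nothing more can be done
None
```

Job handed in at about 48 s of the 72 s allowed: the first adapter rattled and stands in the red tote, the second was sound and stands in the blue tote, and both look fully down below the rims in the final camera check.

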